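# Load and close the bangle inspection station

### The arm

A 6-joint arm with a two-finger parallel gripper is mounted at the origin on the work surface. World frame = base frame: x ahead of the robot, y to its left, z up, the work surface at z = 0. Lengths are in m, angles in rad, forces in N, time in s.
With the tool pointing down it reaches from about 0.3 to 0.775 m from the base axis. Payload 14.6 kg.
Tool frame: the origin (TCP) lies at the very end of the fingers, on their centre line; the grasp point (between the pads) lies 19 mm behind it; z points along the fingers, y is the line along which they close (so a half turn about z gives the same grasp; the last joint's range is limited). The gripper opens to 85 mm and grips with 20 to 120 N. Pads are 22 mm wide; open, the fingers measure 114 mm over their backs; the gripper's body (76 mm by 85 mm) begins 54 mm behind the grasp point. The pads swing forward as they close: fully open they stand 13 mm farther back than shut.
Start: joints at [1.083, 0.3, 1.521, -0, 1.321, -0.067], TCP at [0.225, 0.502, 0.231] pointing down, gripper open.
Joint ranges: [-3.03, 3.03], [-0.79, 2.21], [0.23, 2.52], [-1.04, 4.18], [0, 3.07], [-2.55, 2.55]. Speed limits (rad/s): [2.22, 2.22, 2.57, 3.14, 3.14, 3.14].

### API

Orientations are given as a unit quaternion [w, x, y, z].
In Python, from cell import telemetry, eyes, ticket gives the robot as it stands.
- The arm moves only by the tool step_arm, never from a script. Its arguments are lists of equal length, an entry for each row: "offset": the shift along the tool's x, y, z in m, a list of three; "spin": the turn about the tool's z in rad. In form: {"offset": [[x, y, z], ...], "spin": [spin, ...]}. A call has 1 to 20 rows; each row shifts and turns the commanded pose from where the row before left it, along the tool's axes as they then stand; what a row does not reach is not made up. A row lasts 1/10 s, in which the tool goes at most 50 mm and 8.59 degrees, less where a joint would pass 70% of its speed; a pose out of reach is approached as far as the arm can. A call with a gripper value outside its range is refused whole. "grip" is the finger opening in m, from 0 to 0.0854, set as the call begins (left out, the last holds). The fingers move at their own pace and stop on an object; the grip force is fixed at half the most. Time passes only in rows, so rows that do not move let the fingers close. It gives the time, the measured TCP pose, the force, the opening and the grip force at its end, in the units of the state.
- telemetry.sense(): the state, without advancing time (a new reading comes with each control period).
- eyes.read_camera(name): name is "scene" or "top" or "wrist"; returns the picture (420x560x3 uint8, red, green, blue); there is no depth.
- eyes.camera_model(name): a dict with "fovy" (degrees; the focal length in pixels is half the picture's height over the tangent of half this angle, whatever the lens; pixels are square), "cx", "cy" (the principal point, pixels), "T" (4x4, takes a point from camera to world coordinates). Camera axes: x right, y up, looking along -z (the intrinsics and any distortion apply to the point x, -y, -z); pixel columns grow to the right and rows downward; lengths in m; the calibration is good to about 2 mm. A picture is of the moment at which its call begins: read the wrist's pose just before it. camera_model takes no time and is no camera call; for the wrist camera it gives the pose at the moment of the call.
- ticket.hand_in(): hands the job in; it is judged then, once.
The state is a dict: "time_s": time; "q": joint angles; "dq": joint speeds; "tau": joint torques, N m; "tcp_pos": TCP position; "eef_rot": TCP orientation; "ft_force": force on the tool from outside, world axes, zero at the start; "torque": the same for the moment, N m; "gripper_width": opening from 0.0 (shut) to 1.0 (fully open); "grasp_force": force on a finger pad.
Only numpy, scipy, OpenCV 4.12 (cv2) and the standard library are available. Lean on these libraries where they do the work, as an engineer would, in place of code of your own. Each camera call takes 0.05 s, during which the arm holds its last target. There are 200 camera calls.

### The job

Lay every gold bangle on the bench flat on a green felt pad of the inspection station, one to a pad and well centred; they are hollow and dent, so pinch them lightly, under 40 N per finger. Then lower the clear cover level over the two locating pins until it is fully home on all four posts, and last press the green start button right down and let it go. Leave everything else on the bench where it is.

Things in the scene. Friction and masses are not known exactly. Their poses are not given: they have to be found in the camera images.
- bangle0: Polished gold bangle, a plain flat-sided ring: outer diameter 78 mm, inner 60 mm (wall 9 mm), 20 mm tall, 40 to 85 g. Starts lying flat on the table. All bangles are alike; three or four are present. Origin: centre of the underside, z up along the ring's axis. Hollow, dents: pinch under 40 N per finger.
- bangle1: Polished gold bangle, a plain flat-sided ring: outer diameter 78 mm, inner 60 mm (wall 9 mm), 20 mm tall, 40 to 85 g. Starts lying flat on the table. All bangles are alike; three or four are present. Origin: centre of the underside, z up along the ring's axis. Hollow, dents: pinch under 40 N per finger.
- bangle2: Polished gold bangle, a plain flat-sided ring: outer diameter 78 mm, inner 60 mm (wall 9 mm), 20 mm tall, 40 to 85 g. Starts lying flat on the table. All bangles are alike; three or four are present. Origin: centre of the underside, z up along the ring's axis. Hollow, dents: pinch under 40 N per finger.
- bangle3: Polished gold bangle, a plain flat-sided ring: outer diameter 78 mm, inner 60 mm (wall 9 mm), 20 mm tall, 40 to 85 g. Starts lying flat on the table. All bangles are alike; three or four are present. Origin: centre of the underside, z up along the ring's axis. Hollow, dents: pinch under 40 N per finger.
- station: Grey inspection station, fixed to the bench: flat base 190 mm (x) by 196 mm (y), 20 mm tall, origin at the centre of its underside, z up. Around its top a rim 4 mm thick, 7 mm high; inside, four flush green felt pads 84 mm across. At x = +-84, y = +-87 mm, rubber posts 14 mm across, 28 mm above the base top, carry the cover. Beyond its +x edge an 18 mm tall control strip, 62 mm deep.
- pin_a (a point): Tip of a steel locating pin at x = 0, y = -84 mm in the station's frame: 10 mm across, rising 50 mm above the base top (70 mm above the bench), its last 8 mm tapering to 4 mm; a 17 mm collar at its foot is 4 mm tall.
- pin_b (a point): Tip of a steel locating pin at x = 0, y = 84 mm in the station's frame: 10 mm across, rising 50 mm above the base top (70 mm above the bench), its last 8 mm tapering to 4 mm; a 17 mm collar at its foot is 4 mm tall.
- pad0 (a point): Centre of a green felt pad, on its surface: 20 mm above the station's underside, at x = -44, y = -44 mm in the station's frame.
- pad1 (a point): Centre of a green felt pad, on its surface: 20 mm above the station's underside, at x = -44, y = 44 mm in the station's frame.
- pad2 (a point): Centre of a green felt pad, on its surface: 20 mm above the station's underside, at x = 44, y = -44 mm in the station's frame.
- pad3 (a point): Centre of a green felt pad, on its surface: 20 mm above the station's underside, at x = 44, y = 44 mm in the station's frame.
- cover_seat (a point): Where the cover's origin lies when it is fully home: on the station's axis, 48 mm above the station's underside; axes as the station's.
- cover: Clear plastic plate, blue rim, 190 mm (x) by 196 mm (y), 6 mm thick, 0.25 to 0.42 kg, origin at the centre of its underside, z up. Through holes 12 mm across at x = 0, y = +-84 mm take the pins; it fits either way round. On top, centred, a blue bar handle 84 mm long (x), 16 mm wide (y), from 6 to 36 mm above the underside; grip it as firmly as you like. Starts on the cork rest.
- rest: Fixed cork board 200 x 206 mm, 12 mm thick, on which the cover starts; origin at the centre of its underside.
- start_top (a point): Centre of the top of the green start button (32 mm across) on the station's control strip, at x = 130 mm, y = 0 in the station's frame; it is pressed straight down, spring-loaded, 6 mm of travel, about 5 N fully down.
- start (a joint): How far the start button is pressed, in m: 0 released, 0.006 fully down. It counts as pressed beyond 0.004.
- paste_tin: Bystander: aluminium tin of paste, 68 mm across, 30 mm tall, standing among the bangles. Origin: on its underside.
- wax_block: Bystander: green wax block 55 x 40 x 22 mm lying among the bangles. Origin: on its underside.
- oil_bottle: Bystander: amber bottle 54 mm across, 130 mm tall, at the back. Origin: on its underside.
- dish: Bystander: white dish 110 mm across, 45 mm tall, at the back. Origin: on its underside.
- brush: Bystander: bench brush lying at the back. Origin: on its underside.
- loupe: Bystander: black loupe 42 mm across, 35 mm tall, at the back. Origin: on its underside.
There are look-alikes about, which are no part of the job. What is shaped like the bangle0 but red is not meant.

How it is judged:
By the outcome, as a careful person would: the job done as asked, in the order asked, and still so for the second after the job is handed in, with the robot touching nothing.
Of bangle0, bangle1, bangle2, bangle3 only 3 to 4 are there at a start; the rules pass over those that are not, and their reading is None.
At some moment in a run one of bangle0, bangle1, bangle2, bangle3 may be knocked a few centimetres aside while the robot is not near it.
Once in a run the grip may slacken for a moment while it holds something.
It also fails if it takes over 210 s, if anything falls off the work surface, if the arm or the gripper's body presses on something with over 40 N, if the wrist force passes 120 N, or if a joint passes its speed limit or range.

## Working session

There is one attempt and no reset: what is moved stays moved. The work goes in short steps, Python scripts to look and compute and a tool call to move; the robot and the scene stay as the last step left them, time stands still between calls to the robot, and variables do not carry over. Pictures are saved under pics/ and viewed, at most 16 in all, crops included, and the job is handed in when it is done.

Besides the shell and the picture viewer there is one more tool, called after ">>>" by a JSON object that holds its "fn" and its "kwargs", one argument or row to a line. step_arm: Moves the arm, as the interface text tells. Its arguments: {"type":"object","properties":{"offset":{"type":"array","items":{"type":"array","items":{"type":"number"}}},"spin":{"type":"array","items":{"type":"number"}},"grip":{"type":"number"}},"required":["offset","spin"]}

```bash
mkdir -p pics; ls; python3 - <<'E'
from cell import telemetry, eyes
import cv2, numpy as np
print(telemetry.sense())
for n in("top","scene"):
    m=eyes.camera_model(n); print(n,m); cv2.imwrite(f"pics/{n}0.png",eyes.read_camera(n)[:,:,::-1])
print(eyes.camera_model("wrist"))
E
```

```text
pics
{'time_s': 0.0, 'q': array([ 1.08338703e+00,  3.00492028e-01,  1.52159817e+00,  1.56242817e-05,
        1.32069591e+00, -6.65877634e-02]), 'dq': array([-0.00070609, -0.00239333, -0.0007389 , -0.00140201,  0.00052109,
        0.00071017]), 'tau': array([-1.29230502e-03, -5.43488503e+01, -3.61801708e+01, -1.25337269e-04,
        3.95070878e-03, -8.45120923e-06]), 'tcp_pos': array([0.2245619, 0.5018063, 0.2307026]), 'eef_rot': array([-1.70466494e-04,  2.08863483e-01,  9.77944625e-01, -5.71911276e-04]), 'ft_force': array([-0.16047795, -0.09177152,  0.21355693]), 'torque': array([-0.01557398,  0.00011552,  0.07160554]), 'grasp_force': 0.0, 'gripper_width': 1.0005098034818922}
top {'fovy': 46.675547287254034, 'cx': 285.54865233271283, 'cy': 216.75005500626804, 'T': array([[-0.02764565,  0.99494037, -0.09658871,  0.43342623],
       [-0.99958819, -0.02825906, -0.00498831,  0.01368771],
       [-0.00769258,  0.09641103,  0.99531188,  1.37916183],
       [ 0.        ,  0.        ,  0.        ,  1.        ]])}
scene {'fovy': 56.13468248434155, 'cx': 280.10214404889507, 'cy': 203.92554725853813, 'T': array([[-1.17212908e-01, -6.85137588e-01,  7.18921150e-01,
         1.25786646e+00],
       [ 9.93106503e-01, -8.02962690e-02,  8.53931056e-02,
         8.80580206e-02],
       [-7.79340388e-04,  7.23974443e-01,  6.89826354e-01,
         7.16880601e-01],
       [ 0.00000000e+00,  0.00000000e+00,  0.00000000e+00,
         1.00000000e+00]])}
{'fovy': 68.9427041841368, 'cx': 278.25676228890967, 'cy': 210.81699794833895, 'T': array([[ 4.07898781e-01, -8.79604262e-01, -2.44775258e-01,
         1.63292470e-01],
       [ 9.13026873e-01,  3.92756200e-01,  1.10111297e-01,
         5.31069459e-01],
       [-7.17365895e-04, -2.68400652e-01,  9.63307103e-01,
         3.72991347e-01],
       [ 0.00000000e+00,  0.00000000e+00,  0.00000000e+00,
         1.00000000e+00]])}
```

View pics/top0.png

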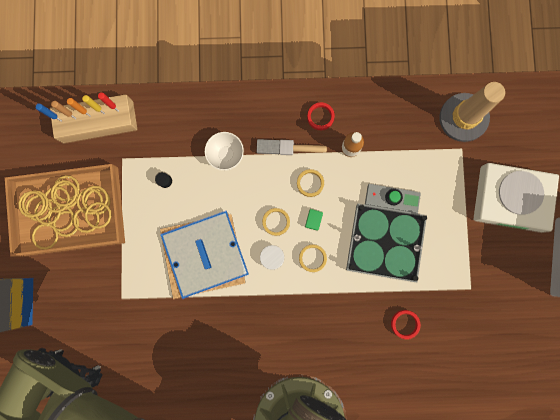

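View pics/scene0.png

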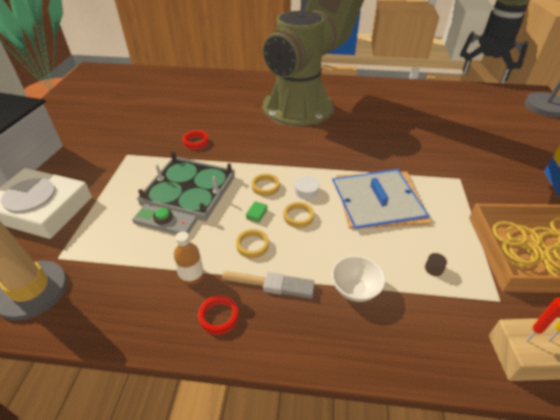

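The top view shows three gold bangles on the mat at px (311,182), (275,221) and (313,257). The tin is at (272,257), the wax at (314,219), the cover at (204,254) and the station at (387,242) with its button near (395,197). Look-alikes are the two red rings at (320,115) and (406,324), and the bangle heap in the tray at far left, off the bench mat.

```bash
cat > h.py <<'E'
import numpy as np, cv2
from cell import telemetry, eyes
def shot(n):
    m=eyes.camera_model(n); return eyes.read_camera(n), m
def ray(m,uv):
    f=210/np.tan(np.radians(m["fovy"])/2); uv=np.atleast_2d(uv).astype(float)
    d=np.c_[(uv[:,0]-m["cx"])/f,-(uv[:,1]-m["cy"])/f,-np.ones(len(uv))]@m["T"][:3,:3].T
    return m["T"][:3,3],d
def plane(m,uv,z):
    o,d=ray(m,uv); return o+d*((z-o[2])/d[:,2])[:,None]
def proj(m,P):
    f=210/np.tan(np.radians(m["fovy"])/2); c=(np.atleast_2d(P)-m["T"][:3,3])@m["T"][:3,:3]
    return np.c_[m["cx"]+f*c[:,0]/-c[:,2], m["cy"]-f*c[:,1]/-c[:,2]]
def hsv(im): return cv2.cvtColor(im,cv2.COLOR_RGB2HSV)
def blobs(mask,amin=40):
    cs,_=cv2.findContours(mask.astype(np.uint8),cv2.RETR_EXTERNAL,cv2.CHAIN_APPROX_NONE)
    return sorted([c for c in cs if cv2.contourArea(c)>amin],key=cv2.contourArea,reverse=True)
def tool():
    from scipy.spatial.transform import Rotation as R
    s=telemetry.sense(); w,x,y,z=s["eef_rot"]; M=R.from_quat([x,y,z,w]).as_matrix()
    return s,M
def goto(target,yaxis=None,s=None):
    """offset in tool axes to world target; spin so tool y lies along yaxis (mod pi)"""
    s,M=tool(); out={"off":np.round(M.T@(np.array(target)-s["tcp_pos"]),4)}
    if yaxis is not None:
        v=M.T@np.array([yaxis[0],yaxis[1],0]); a=np.arctan2(-v[0],v[1]); a=(a+np.pi/2)%np.pi-np.pi/2
        out["spin"]=round(a,4)
    out["t"]=round(s["time_s"],2); out["q6"]=round(s["q"][5],2); out["tcp"]=np.round(s["tcp_pos"],4)
    return out
E
python3 - <<'E'
from h import *
np.set_printoptions(precision=4,suppress=True)
im,m=shot("top"); H=hsv(im)
roi=np.zeros(im.shape[:2],np.uint8); roi[150:300,122:470]=1
def show(nm,mask,z,amin=30):
    for c in blobs(mask&(roi>0),amin):
        (u,v),r=cv2.minEnclosingCircle(c); rr=cv2.minAreaRect(c); 
        print(nm,np.round([u,v,r],1),plane(m,[u,v],z)[0][:2], "rectc",plane(m,rr[0],z)[0][:2],cv2.contourArea(c))
h,s,v=H[...,0],H[...,1],H[...,2]
show("gold",(h>15)&(h<32)&(s>110),.01)
show("green",(h>45)&(h<90)&(s>70),.02)
show("blue",(h>100)&(h<125)&(s>120),.015)
E
```

```text
gold [312.4 258.   13.7] [ 0.448  -0.0515] rectc [ 0.4481 -0.0517] 551.0
gold [275.7 221.3  13.8] [0.5541 0.0487] rectc [0.5545 0.049 ] 551.0
gold [309.9 182.6  13.7] [ 0.6619 -0.0515] rectc [ 0.6622 -0.0517] 545.5
gold [170.6 276.2  21.9] [0.4083 0.3468] rectc [0.4077 0.3494] 148.0
gold [226.  284.5  18.8] [0.3811 0.192 ] rectc [0.3771 0.1906] 74.5
gold [169.5 227.5   9.8] [0.5451 0.3492] rectc [0.5424 0.3485] 36.5
green [399.4 260.8  15.7] [ 0.4335 -0.292 ] rectc [ 0.4329 -0.2937] 702.5
green [368.  255.5  15.6] [ 0.4505 -0.2056] rectc [ 0.4513 -0.2064] 699.5
green [404.3 229.5  15.5] [ 0.52   -0.3102] rectc [ 0.5201 -0.3106] 686.5
green [373.2 224.3  15.3] [ 0.5372 -0.224 ] rectc [ 0.538  -0.2235] 681.0
green [313.5 219.   11. ] [ 0.5568 -0.0576] rectc [ 0.556 -0.058] 240.5
green [411.  199.5   8.1] [ 0.604  -0.3332] rectc [ 0.6029 -0.3327] 119.0
green [394.4 196.1   6.1] [ 0.615  -0.2871] rectc [ 0.6152 -0.2874] 102.5
blue [204.  254.5  48.3] [0.4662 0.2516] rectc [0.4664 0.2516] 4591.5
```

```bash
python3 - <<'E'
from h import *
np.set_printoptions(precision=4,suppress=True)
im,m=shot("top"); H=hsv(im)
h,s,v=[H[...,i] for i in range(3)]
b=((h>100)&(h<125)&(s>120)); b[:,260:]=0;b[:200]=0;b[300:]=0
n,l,st,c=cv2.connectedComponentsWithStats(b.astype(np.uint8))
for i in range(1,n):
    if st[i,4]>60:
        ys,xs=np.where(l==i); P=plane(m,np.c_[xs,ys],.045)[:,:2]; ev=np.linalg.eigh(np.cov(P.T))[1][:,1]
        print(st[i],P.mean(0),ev); hd=ev
for c in blobs(b,1000):
    bx=cv2.boxPoints(cv2.minAreaRect(c)); P=plane(m,bx,.018); print(P[:,:2],P.mean(0))
print(goto([.466,.2516,.2],[-hd[1],hd[0]]))
E
```

```text
[161 211  87  88 394] [0.4699 0.2505] [-0.3904  0.9207]
[196 240  15  29 199] [0.4671 0.2491] [-0.9488 -0.3159]
[ 22 278  11  22 211] [0.3855 0.7286] [-1.     -0.0005]
[[0.5261 0.3759]
 [0.5877 0.1883]
 [0.4071 0.1275]
 [0.3469 0.3129]] [0.4669 0.2512 0.018 ]
{'off': array([-0.3226, -0.1298,  0.031 ]), 'spin': np.float64(-0.4212), 't': 0.2, 'q6': np.float64(-0.07), 'tcp': array([0.2246, 0.5019, 0.2309])}
```

>>> {"fn": "step_arm", "kwargs": {
  "offset": [
    [-0.04, -0.016, 0],
    [-0.04, -0.016, 0],
    [-0.04, -0.016, 0],
    [-0.04, -0.016, 0],
    [-0.04, -0.016, 0],
    [-0.04, -0.016, 0],
    [-0.04, -0.016, 0],
    [-0.042, -0.018, 0],
    [0, 0, 0],
    [0, 0, 0],
    [0, 0, 0],
    [0, 0, 0],
    [0, 0, 0],
    [0, 0, 0],
    [0, 0, 0]
  ],
  "spin": [0, 0, 0, 0, 0, 0, 0, 0, -0.14, -0.14, -0.14, -0.14, -0.14, -0.044, 0]
}}

```text
time_s: 1.7
tcp_pos: [0.4654, 0.2518, 0.2311]
eef_rot: [-0.0, -0.161, 0.987, -0.0]
ft_force: [0.4, -0.6, 0.6]
gripper_width: 0.997
grasp_force: 0.0
```

```bash
python3 - <<'E'
from h import *
im,m=shot("wrist"); cv2.imwrite("pics/w1.png",im[:,:,::-1])
a=np.radians(108.5)
print(goto([.467,.251,.2],[np.cos(a),np.sin(a)]), telemetry.sense()["ft_force"])
E
```

```text
{'off': array([-0.0012, -0.0012,  0.0312]), 'spin': np.float64(-0.001), 't': 1.75, 'q6': np.float64(-1.47), 'tcp': array([0.4654, 0.2518, 0.2312])} [-0.21597199 -0.40737093 -0.87134544]
```

View pics/w1.png

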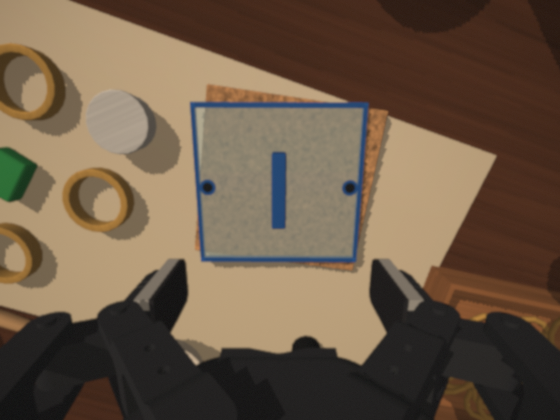

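The wrist view shows the cover on its cork, with holes at (208,187) and (350,187) and the handle along column 279. I'll measure it.

```bash
cat >> h.py <<'E'
def undist(uv,m,k=0): return uv
def darkholes(im,box,thr=70,amin=30):
    g=cv2.cvtColor(im,cv2.COLOR_RGB2GRAY); x0,y0,x1,y1=box
    k=np.zeros_like(g); k[y0:y1,x0:x1]=g[y0:y1,x0:x1]<thr
    out=[]
    for c in blobs(k,amin): M=cv2.moments(c); out.append((M["m10"]/M["m00"],M["m01"]/M["m00"],cv2.contourArea(c)))
    return np.array(out)
E
python3 - <<'E'
from h import *
np.set_printoptions(precision=4,suppress=True)
im,m=shot("wrist")
for bx in ((198,177,219,199),(340,177,360,199)):
    d=darkholes(im,bx); print(d, plane(m,d[:,:2],.018))
H=hsv(im);h,s,v=[H[...,i] for i in range(3)]
b=((h>100)&(h<125)&(s>120)).astype(np.uint8); b2=b.copy();b2[300:]=0
for c in blobs(b2,300):
    r=cv2.minAreaRect(c); P=plane(m,cv2.boxPoints(r),.018 if r[1][0]*r[1][1]>9000 else .048); print(r,P[:,:2],P.mean(0))
k=b2.copy();k[:,:260]=0;k[:,300:]=0;k[:140]=0;k[240:]=0
r=cv2.minAreaRect(blobs(k)[0]);P=plane(m,cv2.boxPoints(r),.048);print("handle",r,P[:,:2],P.mean(0))
# pose check from holes
E
```

```text
[[206.1393 187.1888 128.    ]] [[0.4951 0.1732 0.018 ]]
[[350.7013 187.456  125.    ]] [[0.4413 0.3352 0.018 ]]
((279.0, 181.5), (157.0, 176.0), 90.0) [[0.4094 0.1333]
 [0.3481 0.3166]
 [0.5212 0.3898]
 [0.5916 0.1791]] [0.4676 0.2547 0.018 ]
handle ((278.0, 190.0), (74.0, 12.0), 90.0) [[0.43   0.2343]
 [0.426  0.2462]
 [0.5035 0.2725]
 [0.5077 0.2598]] [0.4668 0.2532 0.048 ]
```

>>> {"fn": "step_arm", "kwargs": {
  "offset": [
    [-0.002, 0.001, 0.04],
    [0, 0, 0.04],
    [0, 0, 0.04],
    [0, 0, 0.04],
    [0, 0, 0.03],
    [0, 0, 0.015],
    [0, 0, 0],
    [0, 0, 0]
  ],
  "spin": [0, 0, 0, 0, 0, 0, 0, 0],
  "grip": 0.024
}}

```text
time_s: 2.6
tcp_pos: [0.4673, 0.2535, 0.0269]
eef_rot: [0.0, -0.161, 0.987, 0.0]
ft_force: [0.6, 0.0, 0.7]
gripper_width: 0.283
grasp_force: 0.0
```

>>> {"fn": "step_arm", "kwargs": {
  "offset": [
    [0, 0, 0],
    [0, 0, 0],
    [0, 0, 0],
    [0, 0, 0],
    [0, 0, 0]
  ],
  "spin": [0, 0, 0, 0, 0],
  "grip": 0.015
}}

```text
time_s: 3.1
tcp_pos: [0.4677, 0.2536, 0.0275]
eef_rot: [0.001, -0.161, 0.987, 0.0]
ft_force: [-0.4, -1.1, 7.2]
gripper_width: 0.181
grasp_force: 24.3
```

>>> {"fn": "step_arm", "kwargs": {
  "offset": [
    [0, 0, 0],
    [0, 0, 0],
    [0, 0, 0],
    [0, 0, 0]
  ],
  "spin": [0, 0, 0, 0],
  "grip": 0.012
}}

```text
time_s: 3.5
tcp_pos: [0.4677, 0.2537, 0.0276]
eef_rot: [0.001, -0.161, 0.987, 0.0]
ft_force: [-1.6, -1.2, 9.1]
gripper_width: 0.174
grasp_force: 59.0
```

>>> {"fn": "step_arm", "kwargs": {
  "offset": [
    [0, 0, 0],
    [0, 0, 0],
    [0, 0, 0],
    [0, 0, 0]
  ],
  "spin": [0, 0, 0, 0],
  "grip": 0.004
}}

```text
time_s: 3.9
tcp_pos: [0.4677, 0.2537, 0.0276]
eef_rot: [0.001, -0.161, 0.987, 0.0]
ft_force: [-1.2, -1.3, 9.3]
gripper_width: 0.17
grasp_force: 59.0
```

>>> {"fn": "step_arm", "kwargs": {
  "offset": [
    [0, 0, 0],
    [0, 0, 0],
    [0, 0, -0.03],
    [0, 0, -0.045],
    [0, 0, -0.045],
    [0, 0, -0.045],
    [0, 0, -0.04],
    [0.0122, -0.041, 0],
    [0.0122, -0.041, 0],
    [0.0122, -0.041, 0],
    [0.0122, -0.041, 0],
    [0.0122, -0.041, 0],
    [0.0122, -0.041, 0],
    [0.0122, -0.041, 0],
    [0.0122, -0.041, 0],
    [0.0122, -0.041, 0],
    [0.0122, -0.041, 0],
    [0.0122, -0.041, 0],
    [0.0122, -0.041, 0]
  ],
  "spin": [0, 0, 0, 0, 0, 0, 0, 0, 0, 0, 0, 0, 0, 0, 0, 0, 0, 0, 0],
  "grip": 0.03
}}

```text
time_s: 5.8
tcp_pos: [0.4842, -0.2614, 0.2314]
eef_rot: [0.0, -0.161, 0.987, -0.0]
ft_force: [0.1, 0.0, -0.0]
gripper_width: 0.351
grasp_force: 0.0
```

>>> {"fn": "step_arm", "kwargs": {
  "offset": [
    [0, 0, 0],
    [0, 0, 0],
    [0, 0, 0],
    [0, 0, 0],
    [0, 0, 0],
    [0, 0, 0],
    [0, 0, 0],
    [0, 0, 0],
    [0, 0, 0],
    [0, 0, 0],
    [0, 0, 0],
    [0, 0, 0]
  ],
  "spin": [0.14, 0.14, 0.14, 0.14, 0.14, 0.14, 0.14, 0.14, 0.14, 0.058, 0, 0]
}}

```text
time_s: 7.0
tcp_pos: [0.4845, -0.2596, 0.2313]
eef_rot: [-0.0, 0.476, 0.879, 0.0]
ft_force: [-0.0, -1.0, -0.3]
gripper_width: 0.352
grasp_force: 0.0
```

```bash
python3 - <<'E'
from h import *
im,m=shot("wrist"); cv2.imwrite("pics/w2.png",im[:,:,::-1])
print(goto([.4853,-.258,.23]))
E
```

```text
{'off': array([0.0009, 0.0016, 0.0012]), 't': 7.05, 'q6': np.float64(-1.14), 'tcp': array([ 0.4845, -0.2596,  0.2312])}
```

View pics/w2.png

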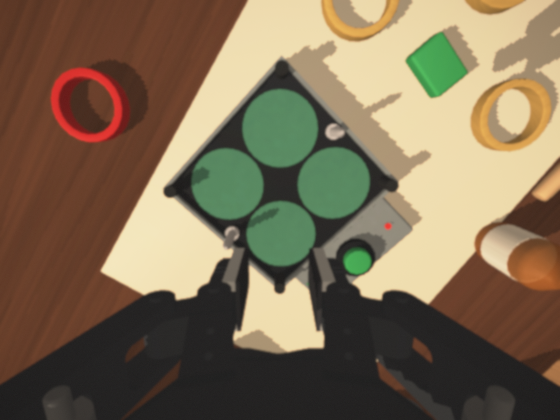

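The wrist view shows the four pads at (280,127), (228,184), (334,182) and (281,234), the pins at (335,131) and (232,233), the button at (357,258), and a red ring (not wanted) at (90,105).

```bash
cat >> h.py <<'E'
LOC=np.array([[-44,-44],[-44,44],[44,-44],[44,44]])/1000.
def fit2d(L,W):
    """rigid fit W=R L+t"""
    l=L-L.mean(0); w=W-W.mean(0); a=np.arctan2((l[:,0]*w[:,1]-l[:,1]*w[:,0]).sum(),(l*w).sum())
    R=np.array([[np.cos(a),-np.sin(a)],[np.sin(a),np.cos(a)]]); t=W.mean(0)-R@L.mean(0)
    return np.degrees(a),t,np.linalg.norm(L@R.T+t-W,axis=1)
def pads(im,m,guess=(.485,-.258),yaw=-12.):
    H=hsv(im); k=((H[...,0]>60)&(H[...,0]<90)&(H[...,1]>50)).astype(np.uint8)
    a=np.radians(yaw); G=LOC@np.array([[np.cos(a),np.sin(a)],[-np.sin(a),np.cos(a)]])+guess
    Ls,Ws=[],[]
    for c in blobs(k,300):
        c=cv2.convexHull(c); W=plane(m,c[:,0],.02)[:,:2].astype(np.float32)
        (x,y),r=cv2.minEnclosingCircle(W*1000); A=cv2.contourArea(W*1000)
        d=np.hypot(*(G*1000-[x,y]).T); i=d.argmin()
        if d[i]<25 and abs(r-42)<3 and A>5000:
            M=cv2.moments(W*1000); Ls.append(LOC[i]); Ws.append([M["m10"]/M["m00"]/1000,M["m01"]/M["m00"]/1000]); print(i,np.round(Ws[-1],4),round(r,1),round(A))
    return fit2d(np.array(Ls),np.array(Ws))
E
python3 - <<'E'
from h import *
np.set_printoptions(precision=4,suppress=True)
for n in ("wrist","top"):
    im,m=shot(n); print(n,pads(im,m))
E
```

```text
3 [ 0.5377 -0.2207] 43.2 5739
2 [ 0.5206 -0.3072] 43.4 5762
wrist (np.float64(-11.200541786276153), array([ 0.486 , -0.2554]), array([0.0001, 0.0001]))h.py:40: RuntimeWarning: Mean of empty slice.
  l=L-L.mean(0); w=W-W.mean(0); a=np.arctan2((l[:,0]*w[:,1]-l[:,1]*w[:,0]).sum(),(l*w).sum())
  ret = ret.dtype.type(ret / rcount)
Traceback (most recent call last):
  File "h.py", line 53, in pads
    return fit2d(np.array(Ls),np.array(Ws))
  File "h.py", line 40, in fit2d
    l=L-L.mean(0); w=W-W.mean(0); a=np.arctan2((l[:,0]*w[:,1]-l[:,1]*w[:,0]).sum(),(l*w).sum())
                                                ~^^^^^
IndexError: too many indices for array: array is 1-dimensional, but 2 were indexed
```

```bash
sed -i 's/abs(r-42)<3 and A>5000/abs(r-42)<5 and A>4800/; s/        if d\[i\]<25/        if d[i]<45: print("cand",i,x,y,r,A)\n        if d[i]<25/' h.py; python3 - <<'E'
from h import *
np.set_printoptions(precision=4,suppress=True)
im,m=shot("wrist"); print(pads(im,m))
for uv in ((280,127),(228,184)): print(hsv(im)[uv[1],uv[0]])
E
```

```text
cand 1 443.50018310546875 -246.99514770507812 86.95639038085938 13229.078122047475
cand 3 537.6159057617188 -220.74110412597656 43.26375961303711 5735.239405595232
3 [ 0.5376 -0.2207] 43.3 5735
cand 2 520.3196411132812 -307.2624206542969 43.42485046386719 5770.789013206959
2 [ 0.5205 -0.3072] 43.4 5771
(np.float64(-11.200665278582106), array([ 0.4859, -0.2554]), array([0.0001, 0.0001]))
[ 65  89 138]
[ 65  89 137]
```

```bash
sed -i 's/    a=np.radians(yaw); G=/    k=cv2.morphologyEx(k,cv2.MORPH_OPEN,np.ones((7,7),np.uint8)) if im is not None else k\n    a=np.radians(yaw); G=/; s/&(H\[...,1\]>50)/\&(H[...,1]>65)\&(H[...,2]>60)/' h.py; python3 - <<'E'
from h import *
np.set_printoptions(precision=4,suppress=True)
im,m=shot("wrist"); print(pads(im,m))
# pins: bright blobs near the expected spot, ray at tip height
H=hsv(im); g=((H[...,1]<60)&(H[...,2]>110)).astype(np.uint8)
for b in ((322,118,350,146),(220,222,244,248)):
    k=np.zeros_like(g); k[b[1]:b[3],b[0]:b[2]]=g[b[1]:b[3],b[0]:b[2]]
    for c in blobs(k,5): print(cv2.boundingRect(c),cv2.contourArea(c))
for yaw,cx,cy in ((-12,.4853,-.2579),(-11.5,.486,-.2565)):
    a=np.radians(yaw)
    for y in (-.084,.084):
        for z in (.02,.07): print(yaw,y,z,proj(m,[cx-np.sin(a)*y,cy+np.cos(a)*y,z])[0])
crop=im[90:300,160:440]; cv2.imwrite("pics/w2c.png",cv2.resize(crop,None,fx=2.8,fy=2.8,interpolation=cv2.INTER_CUBIC)[:,:,::-1])
E
```

```text
cand 1 451.5032043457031 -203.53306579589844 42.63825225830078 5596.797618457349
1 [ 0.4514 -0.2035] 42.6 5597
cand 3 537.6485595703125 -220.6896209716797 42.68483352661133 5617.27903610724
3 [ 0.5377 -0.2207] 42.7 5617
cand 0 434.2149353027344 -290.00823974609375 42.87428283691406 5629.595963745378
0 [ 0.4342 -0.2898] 42.9 5630
cand 2 520.3770751953125 -307.3014221191406 42.89568328857422 5643.628495034762
2 [ 0.5204 -0.3071] 42.9 5644
(np.float64(-11.30304327177882), array([ 0.4859, -0.2553]), array([0.    , 0.0001, 0.0001, 0.0001]))
(325, 118, 25, 22) 259.5
(220, 226, 19, 22) 174.5
-12 -0.084 0.02 [229.8155 233.3046]
-12 -0.084 0.07 [222.6782 249.1923]
-12 0.084 0.02 [331.4927 133.4398]
-12 0.084 0.07 [340.2072 134.7163]
-11.5 -0.084 0.02 [231.3338 233.0935]
-11.5 -0.084 0.07 [224.419  248.9536]
-11.5 0.084 0.02 [332.2896 132.2354]
-11.5 0.084 0.07 [341.1448 133.3163]
```

View pics/w2c.png

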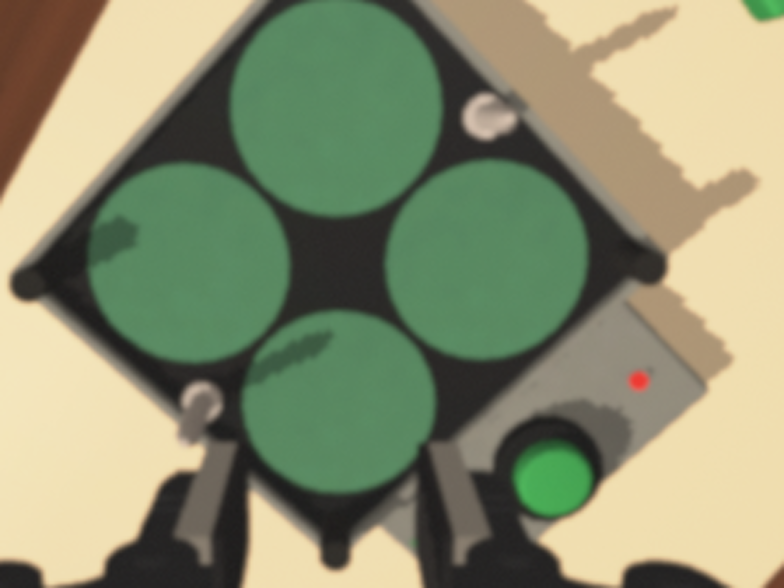

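The crop confirms the pads, and the four-pad fit has 0.1 mm residual. I'll take a second look with the tool turned half round, to cancel any camera bias.

>>> {"fn": "step_arm", "kwargs": {
  "offset": [
    [0, 0, 0],
    [0, 0, 0],
    [0, 0, 0],
    [0, 0, 0],
    [0, 0, 0],
    [0, 0, 0],
    [0, 0, 0],
    [0, 0, 0],
    [0, 0, 0],
    [0, 0, 0],
    [0, 0, 0],
    [0, 0, 0],
    [0, 0, 0],
    [0, 0, 0],
    [0, 0, 0],
    [0, 0, 0],
    [0, 0, 0],
    [0, 0, 0],
    [0, 0, 0],
    [0, 0, 0]
  ],
  "spin": [0.148, 0.148, 0.148, 0.148, 0.148, 0.148, 0.148, 0.148, 0.148, 0.148, 0.148, 0.148, 0.148, 0.148, 0.148, 0.148, 0.148, 0.148, 0.148, 0.148]
}}

```text
time_s: 9.25
tcp_pos: [0.4845, -0.2596, 0.2313]
eef_rot: [0.0, 0.917, -0.398, -0.0]
ft_force: [-0.6, -0.3, -0.2]
gripper_width: 0.35
grasp_force: 0.0
```

>>> {"fn": "step_arm", "kwargs": {
  "offset": [
    [0, 0, 0],
    [0, 0, 0],
    [0, 0, 0]
  ],
  "spin": [0.148, 0.034, 0]
}}

```text
time_s: 9.55
tcp_pos: [0.4845, -0.2596, 0.2313]
eef_rot: [-0.0, 0.879, -0.477, -0.0]
ft_force: [-0.6, -0.6, -0.2]
gripper_width: 0.351
grasp_force: 0.0
```

```bash
python3 - <<'E'
from h import *
np.set_printoptions(precision=4,suppress=True)
im,m=shot("wrist"); print(pads(im,m)); print(goto([.486,-.2565,.23]))
E
```

```text
cand 2 520.2891845703125 -307.1568908691406 42.71228790283203 5615.88472462073
2 [ 0.5204 -0.307 ] 42.7 5616
cand 0 433.9793701171875 -289.9126892089844 42.78096008300781 5635.802000765922
0 [ 0.4341 -0.2899] 42.8 5636
cand 3 537.6077270507812 -220.76812744140625 42.71410369873047 5618.47157679568
3 [ 0.5376 -0.2208] 42.7 5618
cand 1 451.3059997558594 -203.7335205078125 42.875064849853516 5624.8966520212125
1 [ 0.4513 -0.2037] 42.9 5625
(np.float64(-11.273772708165462), array([ 0.4859, -0.2553]), array([0.0001, 0.    , 0.    , 0.0001]))
{'off': array([-0.0018, -0.003 ,  0.0013]), 't': 9.6, 'q6': np.float64(2.01), 'tcp': array([ 0.4845, -0.2596,  0.2313])}
```

>>> {"fn": "step_arm", "kwargs": {
  "offset": [
    [-0.0278, -0.0286, 0],
    [-0.0278, -0.0286, 0],
    [-0.0278, -0.0286, 0],
    [-0.0278, -0.0286, 0],
    [-0.0278, -0.0286, 0],
    [-0.0278, -0.0286, 0],
    [-0.0278, -0.0286, 0],
    [-0.0278, -0.0286, 0]
  ],
  "spin": [0, 0, 0, 0, 0, 0, 0, 0]
}}

```text
time_s: 10.4
tcp_pos: [0.5555, 0.0443, 0.2313]
eef_rot: [-0.005, 0.883, -0.469, -0.002]
ft_force: [-1.1, -0.1, -0.1]
gripper_width: 0.357
grasp_force: 0.0
```

>>> {"fn": "step_arm", "kwargs": {
  "offset": [
    [0, 0, 0],
    [0, 0, 0],
    [0, 0, 0],
    [0, 0, 0],
    [0, 0, 0],
    [0, 0, 0],
    [0, 0, 0],
    [0, 0, 0],
    [0, 0, 0],
    [0, 0, 0],
    [0, 0, 0],
    [0, 0, 0],
    [0, 0, 0]
  ],
  "spin": [-0.144, -0.144, -0.144, -0.144, -0.144, -0.144, -0.144, -0.144, -0.144, -0.144, -0.143, 0, 0]
}}

```text
time_s: 11.7
tcp_pos: [0.5554, 0.042, 0.2312]
eef_rot: [-0.005, 0.955, 0.295, 0.001]
ft_force: [-0.0, 0.5, 0.6]
gripper_width: 0.35
grasp_force: 0.0
```

```bash
cat >> h.py <<'E'
def rings(im,m,z=.02,r0=.039):
    """gold rings: outer top edge, least squares circle of the hull on plane z"""
    H=hsv(im); k=((H[...,0]>12)&(H[...,0]<28)&(H[...,1]>115)&(H[...,2]>90)).astype(np.uint8); out=[]
    for c in blobs(k,800):
        x,y,w,h=cv2.boundingRect(c)
        if x<3 or y<3 or x+w>557 or y+h>417: continue
        W=plane(m,cv2.convexHull(c)[:,0],.0)[:,:2]
        cx,cy=W.mean(0); 
        # inner hole edge
        mk=np.zeros_like(k); cv2.drawContours(mk,[c],-1,1,-1); inn=blobs((mk>0)&(k==0),300)
        (a,b),r=cv2.minEnclosingCircle((plane(m,c[:,0],z)[:,:2]*1000).astype(np.float32))
        o=[round(a/1000,4),round(b/1000,4),round(r,1)]
        if inn:
            e=plane(m,inn[0][:,0],z)[:,:2]; M=cv2.moments((e*1000).astype(np.float32)); o+=["in",round(M["m10"]/M["m00"]/1000,4),round(M["m01"]/M["m00"]/1000,4),round(np.sqrt(M["m00"]/np.pi),1)]
        out.append(o+[(x,y,w,h)])
    return out
E
python3 - <<'E'
from h import *
np.set_printoptions(precision=4,suppress=True)
im,m=shot("wrist"); cv2.imwrite("pics/w3.png",im[:,:,::-1])
for r in rings(im,m): print(r)
for r in rings(im,m,0.): print(r)
print(goto([.555,.0515,.23]))
E
```

```text
[0.6626, -0.0873, 41.0, 'in', 0.6632, -0.0882, np.float64(27.8), (392, 142, 69, 66)]
[0.5547, 0.0517, 38.9, 'in', 0.5559, 0.0524, np.float64(27.7), (241, 150, 65, 66)]
[0.7613, -0.05, 47.6, (422, 46, 71, 70)]
[0.4525, -0.0463, 42.0, (262, 261, 52, 59)]
[0.6654, -0.0967, 43.3, 'in', 0.666, -0.0977, np.float64(29.3), (392, 142, 69, 66)]
[0.5515, 0.0501, 41.1, 'in', 0.5527, 0.0508, np.float64(29.3), (241, 150, 65, 66)]
[0.7698, -0.0574, 50.2, (422, 46, 71, 70)]
[0.4434, -0.0535, 44.4, (262, 261, 52, 59)]
{'off': array([ 0.0051, -0.0081,  0.0012]), 't': 11.75, 'q6': np.float64(0.97), 'tcp': array([0.5554, 0.042 , 0.2311])}
```

View pics/w3.png

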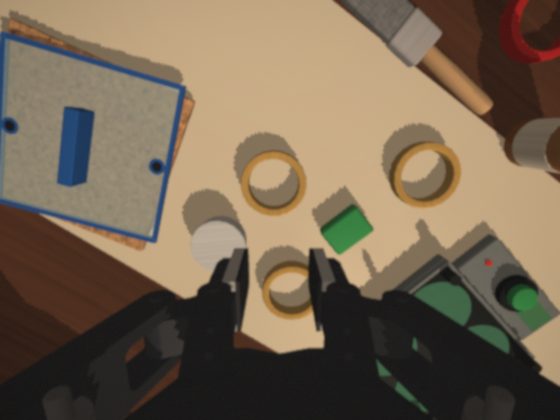

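Ring C has been knocked from y≈-0.05 to (.663,-.087), so I'll re-measure it later. Ring B is at px (273,183), i.e. (.5547,.0517).

```bash
python3 - <<'E'
from h import *
a=np.radians(-56.3); d=np.array([np.cos(a),np.sin(a)]); p=np.array([.5547,.0517])+.0334*d
print(p,goto([*p,.007],d)); print(tool()[1].round(4))
E
```

```text
[0.5732318  0.02391273] {'off': array([0.0033, 0.0268, 0.224 ]), 'spin': np.float64(0.0111), 't': 11.75, 'q6': np.float64(0.97), 'tcp': array([0.5554, 0.042 , 0.2311])}
[[ 0.8257  0.5641  0.    ]
 [ 0.5641 -0.8257  0.0099]
 [ 0.0056 -0.0081 -1.    ]]
```

>>> {"fn": "step_arm", "kwargs": {
  "offset": [
    [0.0033, 0.0268, 0],
    [0, 0, 0.03],
    [0, 0, 0.03],
    [0, 0, 0.03],
    [0, 0, 0.03],
    [0, 0, 0.03],
    [0, 0, 0.03],
    [0, 0, 0.024],
    [0, 0, 0.01],
    [0, 0, 0.01],
    [0, 0, 0]
  ],
  "spin": [0.011, 0, 0, 0, 0, 0, 0, 0, 0, 0, 0]
}}

```text
time_s: 12.85
tcp_pos: [0.5732, 0.024, 0.0066]
eef_rot: [-0.005, 0.957, 0.291, 0.001]
ft_force: [-0.2, 0.0, -0.3]
gripper_width: 0.352
grasp_force: 0.0
```

```bash
python3 - <<'E'
from h import *
a=np.radians(-56.3); d=np.array([np.cos(a),np.sin(a)]); p=np.array([.5547,.0517])+.0334*d
print(p,goto([*p,.007],d)); print(tool()[1].round(4),telemetry.sense()["ft_force"])
E
```

```text
[0.5732318  0.02391273] {'off': array([ 0.    ,  0.0001, -0.0004]), 'spin': np.float64(0.0027), 't': 12.85, 'q6': np.float64(0.95), 'tcp': array([0.5732, 0.024 , 0.0066])}
[[ 8.304e-01  5.571e-01 -6.000e-04]
 [ 5.571e-01 -8.304e-01  9.900e-03]
 [ 5.000e-03 -8.600e-03 -1.000e+00]] [-0.20030004  0.02872055 -0.32364031]
```

>>> {"fn": "step_arm", "kwargs": {
  "offset": [
    [0, 0, 0],
    [0, 0, 0],
    [0, 0, 0],
    [0, 0, 0],
    [0, 0, 0]
  ],
  "spin": [0, 0, 0, 0, 0],
  "grip": 0.0115
}}

```text
time_s: 13.35
tcp_pos: [0.5737, 0.0239, 0.0075]
eef_rot: [-0.005, 0.957, 0.292, 0.002]
ft_force: [1.1, -0.1, 1.7]
gripper_width: 0.137
grasp_force: 0.9
```

>>> {"fn": "step_arm", "kwargs": {
  "offset": [
    [0, 0, 0],
    [0, 0, 0],
    [0, 0, 0]
  ],
  "spin": [0, 0, 0],
  "grip": 0.0105
}}

```text
time_s: 13.65
tcp_pos: [0.5737, 0.0238, 0.0074]
eef_rot: [-0.004, 0.957, 0.292, 0.002]
ft_force: [0.7, -2.8, 5.8]
gripper_width: 0.127
grasp_force: 8.6
```

>>> {"fn": "step_arm", "kwargs": {
  "offset": [
    [0, 0, 0],
    [0, 0, 0],
    [0, 0, 0]
  ],
  "spin": [0, 0, 0],
  "grip": 0.0098
}}

```text
time_s: 13.95
tcp_pos: [0.5736, 0.0239, 0.0074]
eef_rot: [-0.005, 0.957, 0.292, 0.002]
ft_force: [0.7, -1.3, 6.4]
gripper_width: 0.118
grasp_force: 7.6
```

>>> {"fn": "step_arm", "kwargs": {
  "offset": [
    [0, 0, 0],
    [0, 0, 0],
    [0, 0, 0]
  ],
  "spin": [0, 0, 0],
  "grip": 0.0093
}}

```text
time_s: 14.25
tcp_pos: [0.5736, 0.0239, 0.0074]
eef_rot: [-0.005, 0.957, 0.292, 0.002]
ft_force: [-0.3, -1.8, 5.3]
gripper_width: 0.113
grasp_force: 12.8
```

>>> {"fn": "step_arm", "kwargs": {
  "offset": [
    [0, 0, 0],
    [0, 0, 0],
    [0, 0, 0]
  ],
  "spin": [0, 0, 0],
  "grip": 0.0088
}}

```text
time_s: 14.55
tcp_pos: [0.5736, 0.0238, 0.0074]
eef_rot: [-0.005, 0.957, 0.292, 0.002]
ft_force: [0.3, -2.6, 6.2]
gripper_width: 0.11
grasp_force: 18.9
```

>>> {"fn": "step_arm", "kwargs": {
  "offset": [
    [0, 0, 0],
    [0, 0, 0],
    [0, 0, 0]
  ],
  "spin": [0, 0, 0],
  "grip": 0.0084
}}

```text
time_s: 14.85
tcp_pos: [0.5737, 0.0238, 0.0074]
eef_rot: [-0.004, 0.957, 0.292, 0.002]
ft_force: [-0.8, -2.1, 6.1]
gripper_width: 0.104
grasp_force: 25.9
```

>>> {"fn": "step_arm", "kwargs": {
  "offset": [
    [0, 0, -0.008],
    [0, 0, -0.015],
    [0, 0, -0.025],
    [0, 0, -0.025],
    [0, 0, -0.025],
    [0, 0, -0.025],
    [0, 0, 0]
  ],
  "spin": [0, 0, 0, 0, 0, 0, 0]
}}

```text
time_s: 15.55
tcp_pos: [0.5746, 0.0228, 0.1344]
eef_rot: [-0.004, 0.957, 0.292, 0.004]
ft_force: [0.1, 0.3, -0.7]
gripper_width: 0.108
grasp_force: 25.3
```

```bash
python3 - <<'E'
from h import *
im,m=shot("wrist"); cv2.imwrite("pics/w4.png",im[:,:,::-1]); print(goto([.4513+.019,-.2036-.0279,.13],[np.cos(np.radians(-56.3)),np.sin(np.radians(-56.3))]))
E
```

```text
{'off': array([-0.2278,  0.1533, -0.0006]), 'spin': np.float64(0.0037), 't': 15.6, 'q6': np.float64(0.95), 'tcp': array([0.5738, 0.0228, 0.1322])}
```

View pics/w4.png

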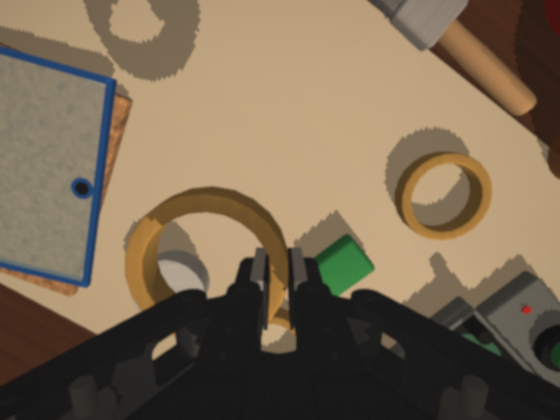

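>>> {"fn": "step_arm", "kwargs": {
  "offset": [
    [-0.0253, 0.017, 0],
    [-0.0253, 0.017, 0],
    [-0.0253, 0.017, 0],
    [-0.0253, 0.017, 0],
    [-0.0253, 0.017, 0],
    [-0.0253, 0.017, 0],
    [-0.0253, 0.017, 0],
    [-0.0253, 0.017, 0],
    [-0.0254, 0.0173, 0],
    [0, 0, 0],
    [0, 0, 0]
  ],
  "spin": [0, 0, 0, 0, 0, 0, 0, 0, 0, 0, 0]
}}

```text
time_s: 16.7
tcp_pos: [0.4692, -0.2316, 0.1269]
eef_rot: [-0.005, 0.957, 0.291, 0.001]
ft_force: [0.8, -0.2, -1.2]
gripper_width: 0.104
grasp_force: 25.1
```

```bash
python3 - <<'E'
from h import *
im,m=shot("wrist"); d=[np.cos(np.radians(-56.3)),np.sin(np.radians(-56.3))]
g=goto([.4513+.019,-.2036-.0279,.0285],d); print(g)
s=telemetry.sense()
for z in (0,.005,.01,.015,.02,.025): print(z,rings(im,m,s["tcp_pos"][2]-.0074+z))
cv2.imwrite("pics/w5.png",im[:,:,::-1])
E
```

```text
{'off': array([-0.0001,  0.0017,  0.0985]), 'spin': np.float64(0.0034), 't': 16.75, 'q6': np.float64(0.44), 'tcp': array([ 0.4695, -0.231 ,  0.127 ])}
0 [[0.4812, -0.1092, 25.3, 'in', 0.4817, -0.1106, np.float64(15.0), (22, 52, 110, 104)], [0.4432, -0.2009, 46.4, (123, 187, 166, 133)]]
0.005 [[0.4827, -0.112, 24.5, 'in', 0.4832, -0.1133, np.float64(14.5), (22, 52, 110, 104)], [0.446, -0.2006, 44.9, (123, 187, 166, 133)]]
0.01 [[0.4842, -0.1149, 23.6, 'in', 0.4847, -0.1161, np.float64(14.0), (22, 52, 110, 104)], [0.4487, -0.2004, 43.3, (123, 187, 166, 133)]]
0.015 [[0.4857, -0.1177, 22.8, 'in', 0.4862, -0.1189, np.float64(13.5), (22, 52, 110, 104)], [0.4515, -0.2002, 41.8, (123, 187, 166, 133)]]
0.02 [[0.4873, -0.1205, 21.9, 'in', 0.4877, -0.1217, np.float64(13.0), (22, 52, 110, 104)], [0.4543, -0.1999, 40.2, (123, 187, 166, 133)]]
0.025 [[0.4888, -0.1233, 21.1, 'in', 0.4892, -0.1245, np.float64(12.5), (22, 52, 110, 104)], [0.4571, -0.1997, 38.7, (123, 187, 166, 133)]]
```

View pics/w5.png

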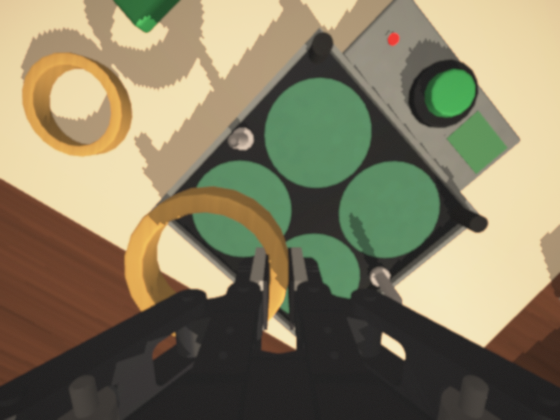

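>>> {"fn": "step_arm", "kwargs": {
  "offset": [
    [0, 0.0017, 0.01],
    [0, 0, 0.02],
    [0, 0, 0.02],
    [0, 0, 0.02],
    [0, 0, 0.015],
    [0, 0, 0.007],
    [0, 0, 0.003],
    [0, 0, 0.002],
    [0, 0, 0]
  ],
  "spin": [0, 0, 0, 0, 0, 0, 0, 0, 0]
}}

```text
time_s: 17.65
tcp_pos: [0.4709, -0.232, 0.0308]
eef_rot: [-0.004, 0.957, 0.292, 0.002]
ft_force: [-0.1, 0.1, -0.3]
gripper_width: 0.108
grasp_force: 25.1
```

>>> {"fn": "step_arm", "kwargs": {
  "offset": [
    [0, 0, 0.001],
    [0, 0, 0]
  ],
  "spin": [0, 0]
}}

```text
time_s: 17.85
tcp_pos: [0.4709, -0.2321, 0.0298]
eef_rot: [-0.004, 0.957, 0.292, 0.002]
ft_force: [0.0, 0.4, -0.5]
gripper_width: 0.105
grasp_force: 25.1
```

>>> {"fn": "step_arm", "kwargs": {
  "offset": [
    [0, 0, 0.001],
    [0, 0, 0.001],
    [0, 0, 0]
  ],
  "spin": [0, 0, 0]
}}

```text
time_s: 18.15
tcp_pos: [0.4708, -0.232, 0.0275]
eef_rot: [-0.005, 0.957, 0.292, 0.002]
ft_force: [0.4, -0.4, 0.1]
gripper_width: 0.106
grasp_force: 25.2
```

>>> {"fn": "step_arm", "kwargs": {
  "offset": [
    [0, 0, 0],
    [0, 0, 0],
    [0, 0, 0],
    [0, 0, 0]
  ],
  "spin": [0, 0, 0, 0],
  "grip": 0.02
}}

```text
time_s: 18.55
tcp_pos: [0.4707, -0.232, 0.0275]
eef_rot: [-0.005, 0.957, 0.292, 0.001]
ft_force: [0.3, 0.8, -0.3]
gripper_width: 0.232
grasp_force: 0.0
```

>>> {"fn": "step_arm", "kwargs": {
  "offset": [
    [0, 0, -0.01],
    [0, 0, -0.03],
    [0, 0, -0.04],
    [0, 0, -0.04],
    [0, 0, -0.04],
    [0, 0, -0.04],
    [0, 0, 0],
    [0, 0, 0]
  ],
  "spin": [0, 0, 0, 0, 0, 0, 0, 0],
  "grip": 0.03
}}

```text
time_s: 19.35
tcp_pos: [0.4707, -0.2339, 0.2284]
eef_rot: [-0.004, 0.957, 0.292, 0.002]
ft_force: [0.1, 0.7, -0.5]
gripper_width: 0.352
grasp_force: 0.0
```

```bash
python3 - <<'E'
from h import *
im,m=shot("wrist"); s=telemetry.sense(); print(s["time_s"])
for z in (.02,.04): print(z,rings(im,m,z))
print(tool()[1][:,2])
E
```

```text
19.4
0.02 [[0.4504, -0.0516, 41.0, 'in', 0.451, -0.0532, np.float64(26.3), (95, 75, 75, 73)], [0.4491, -0.2023, 42.5, 'in', 0.4515, -0.2021, np.float64(28.9), (212, 152, 71, 72)]]
0.04 [[0.4548, -0.0598, 38.7, 'in', 0.4553, -0.0614, np.float64(24.8), (95, 75, 75, 73)], [0.4536, -0.2019, 40.1, 'in', 0.4559, -0.2017, np.float64(27.2), (212, 152, 71, 72)]]
[-2.79812833e-04  1.00311476e-02 -9.99949648e-01]
```

>>> {"fn": "step_arm", "kwargs": {
  "offset": [
    [0.0169, -0.0235, 0],
    [0.0169, -0.0235, 0],
    [0.0169, -0.0235, 0],
    [0.0169, -0.0235, 0],
    [0.0169, -0.0235, 0],
    [0.0169, -0.0235, 0],
    [0.0169, -0.0235, 0],
    [0, 0, 0],
    [0, 0, 0],
    [0, 0, 0],
    [0, 0, 0],
    [0, 0, 0],
    [0, 0, 0],
    [0, 0, 0],
    [0, 0, 0],
    [0, 0, 0],
    [0, 0, 0],
    [0, 0, 0],
    [0, 0, 0],
    [0, 0, 0]
  ],
  "spin": [0, 0, 0, 0, 0, 0, 0, 0, -0.143, -0.143, -0.143, -0.143, -0.143, -0.143, -0.143, -0.143, -0.143, -0.143, -0.141, 0]
}}

```text
time_s: 21.4
tcp_pos: [0.4767, -0.0319, 0.2285]
eef_rot: [-0.003, 0.469, 0.883, 0.004]
ft_force: [0.5, -0.6, -0.7]
gripper_width: 0.354
grasp_force: 0.0
```

```bash
cat >> h.py <<'E'
def centres(im,m,zt):
    """ring centres, top face at zt: enclosing circle of both end discs, shifted back from the camera side"""
    n=m["T"][:2,3]; out=[]
    for r in rings(im,m,zt):
        c=np.array(r[:2]); u=(n-c)/np.linalg.norm(n-c); out.append((np.round(c-max(r[2]/1000-.039,0)*u,4),r[2],r[-1]))
    return out
E
python3 - <<'E'
from h import *
im,m=shot("wrist"); 
for c in centres(im,m,.02): print(c)
a=np.radians(33.7); d=np.array([np.cos(a),np.sin(a)]); p=np.array([.4495,-.0496])+.0334*d
print(p,goto([*p,.007],d))
E
```

```text
(array([ 0.4482, -0.0478]), 38.9, (216, 153, 66, 66))
[ 0.47728727 -0.0310682 ] {'off': array([-1.700e-03, -1.000e-04,  2.216e-01]), 'spin': np.float64(0.0004), 't': 21.45, 'q6': np.float64(-0.74), 'tcp': array([ 0.4768, -0.0318,  0.2286])}
```

>>> {"fn": "step_arm", "kwargs": {
  "offset": [
    [0.0005, 0, 0.03],
    [0, 0, 0.03],
    [0, 0, 0.03],
    [0, 0, 0.03],
    [0, 0, 0.03],
    [0, 0, 0.03],
    [0, 0, 0.02],
    [0, 0, 0.012],
    [0, 0, 0.009],
    [0, 0, 0]
  ],
  "spin": [0, 0, 0, 0, 0, 0, 0, 0, 0, 0]
}}

```text
time_s: 22.45
tcp_pos: [0.4766, -0.0289, 0.0079]
eef_rot: [-0.003, 0.471, 0.882, 0.004]
ft_force: [0.3, -0.0, -0.6]
gripper_width: 0.351
grasp_force: 0.0
```

>>> {"fn": "step_arm", "kwargs": {
  "offset": [
    [0, 0, 0],
    [0, 0, 0],
    [0, 0, 0],
    [0, 0, 0],
    [0, 0, 0],
    [0, 0, 0]
  ],
  "spin": [0, 0, 0, 0, 0, 0],
  "grip": 0.0095
}}

```text
time_s: 23.05
tcp_pos: [0.4773, -0.0289, 0.0092]
eef_rot: [-0.002, 0.47, 0.883, 0.005]
ft_force: [-2.0, -0.4, 7.1]
gripper_width: 0.115
grasp_force: 15.9
```

>>> {"fn": "step_arm", "kwargs": {
  "offset": [
    [0, 0, 0],
    [0, 0, 0],
    [0, 0, 0]
  ],
  "spin": [0, 0, 0],
  "grip": 0.0086
}}

```text
time_s: 23.35
tcp_pos: [0.4774, -0.0289, 0.0092]
eef_rot: [-0.002, 0.47, 0.883, 0.005]
ft_force: [-1.7, 0.6, 7.3]
gripper_width: 0.11
grasp_force: 27.2
```

>>> {"fn": "step_arm", "kwargs": {
  "offset": [
    [0, 0, -0.008],
    [0, 0, -0.015],
    [0, 0, -0.025],
    [0, 0, -0.025],
    [0, 0, -0.025],
    [0, 0, -0.025],
    [0, 0, 0],
    [0, 0, 0]
  ],
  "spin": [0, 0, 0, 0, 0, 0, 0, 0]
}}

```text
time_s: 24.15
tcp_pos: [0.4767, -0.03, 0.1317]
eef_rot: [-0.002, 0.47, 0.883, 0.004]
ft_force: [0.0, -0.3, -0.5]
gripper_width: 0.105
grasp_force: 26.5
```

```bash
python3 - <<'E'
from h import *
a=np.radians(33.7); print(goto([.4633,-.2709,.13],[np.cos(a),np.sin(a)]),tool()[1].round(4))
E
```

```text
{'off': array([-0.1924, -0.1456, -0.0007]), 'spin': np.float64(0.0038), 't': 24.15, 'q6': np.float64(-0.74), 'tcp': array([ 0.4767, -0.03  ,  0.1317])} [[-5.580e-01  8.299e-01  7.000e-04]
 [ 8.298e-01  5.580e-01  9.700e-03]
 [ 7.700e-03  6.000e-03 -1.000e+00]]
```

>>> {"fn": "step_arm", "kwargs": {
  "offset": [
    [-0.024, -0.0182, 0],
    [-0.024, -0.0182, 0],
    [-0.024, -0.0182, 0],
    [-0.024, -0.0182, 0],
    [-0.024, -0.0182, 0],
    [-0.024, -0.0182, 0],
    [-0.024, -0.0182, 0],
    [-0.0244, -0.0182, 0],
    [0, 0, 0],
    [0, 0, 0]
  ],
  "spin": [0, 0, 0, 0, 0, 0, 0, 0, 0, 0]
}}

```text
time_s: 25.15
tcp_pos: [0.4627, -0.2709, 0.1278]
eef_rot: [-0.003, 0.471, 0.882, 0.005]
ft_force: [-0.3, 0.3, 0.1]
gripper_width: 0.105
grasp_force: 26.5
```

```bash
python3 - <<'E'
from h import *
a=np.radians(33.7); print(goto([.4633,-.2709,.030],[np.cos(a),np.sin(a)]))
E
```

```text
{'off': array([-0.0014, -0.    ,  0.0978]), 'spin': np.float64(0.0027), 't': 25.15, 'q6': np.float64(-1.2), 'tcp': array([ 0.4627, -0.2709,  0.1278])}
```

>>> {"fn": "step_arm", "kwargs": {
  "offset": [
    [-0.0014, 0, 0.01],
    [0, 0, 0.02],
    [0, 0, 0.02],
    [0, 0, 0.02],
    [0, 0, 0.015],
    [0, 0, 0.007],
    [0, 0, 0.004],
    [0, 0, 0.002],
    [0, 0, 0]
  ],
  "spin": [0, 0, 0, 0, 0, 0, 0, 0, 0]
}}

```text
time_s: 26.05
tcp_pos: [0.4643, -0.2711, 0.0313]
eef_rot: [-0.002, 0.47, 0.883, 0.004]
ft_force: [0.2, -0.4, -0.4]
gripper_width: 0.109
grasp_force: 26.5
```

>>> {"fn": "step_arm", "kwargs": {
  "offset": [
    [0, 0, 0.001],
    [0, 0, 0.0005],
    [0, 0, 0]
  ],
  "spin": [0, 0, 0]
}}

```text
time_s: 26.35
tcp_pos: [0.4642, -0.2712, 0.0298]
eef_rot: [-0.002, 0.47, 0.883, 0.004]
ft_force: [0.9, 0.2, -0.7]
gripper_width: 0.109
grasp_force: 26.5
```

>>> {"fn": "step_arm", "kwargs": {
  "offset": [
    [0, 0, 0],
    [0, 0, 0],
    [0, 0, 0],
    [0, 0, 0]
  ],
  "spin": [0, 0, 0, 0],
  "grip": 0.02
}}

```text
time_s: 26.75
tcp_pos: [0.4642, -0.2712, 0.0296]
eef_rot: [-0.002, 0.47, 0.883, 0.004]
ft_force: [-0.5, -0.1, -0.5]
gripper_width: 0.233
grasp_force: 0.0
```

>>> {"fn": "step_arm", "kwargs": {
  "offset": [
    [0, 0, -0.01],
    [0, 0, -0.03],
    [0, 0, -0.04],
    [0, 0, -0.04],
    [0, 0, -0.04],
    [0, 0, -0.04],
    [0, 0, 0],
    [0, 0, 0]
  ],
  "spin": [0, 0, 0, 0, 0, 0, 0, 0],
  "grip": 0.03
}}

```text
time_s: 27.55
tcp_pos: [0.4642, -0.2731, 0.2306]
eef_rot: [-0.001, 0.47, 0.883, 0.004]
ft_force: [-0.6, 0.7, -0.5]
gripper_width: 0.356
grasp_force: 0.0
```

```bash
python3 - <<'E'
from h import *
im,m=shot("wrist"); 
for z in (.02,.04):
  for c in centres(im,m,z): print(z,c)
a=np.radians(213.7); d=np.array([np.cos(a),np.sin(a)])
print(goto([.6626,-.0873,.23],d),tool()[1].round(4))
E
```

```text
0.02 (array([ 0.4574, -0.1998]), 41.8, (268, 91, 75, 77))
0.02 (array([ 0.6623, -0.0914]), 43.9, (466, 117, 78, 69))
0.02 (array([ 0.4382, -0.2967]), 42.5, (213, 153, 71, 71))
0.04 (array([ 0.4537, -0.2018]), 39.5, (268, 91, 75, 77))
0.04 (array([ 0.647 , -0.0996]), 41.4, (466, 117, 78, 69))
0.04 (array([ 0.4373, -0.2899]), 40.1, (213, 153, 71, 71))
{'off': array([0.0431, 0.2685, 0.0011]), 'spin': np.float64(0.0039), 't': 27.6, 'q6': np.float64(-1.2), 'tcp': array([ 0.4639, -0.2729,  0.2293])} [[-5.580e-01  8.298e-01 -3.000e-04]
 [ 8.298e-01  5.580e-01  1.010e-02]
 [ 8.500e-03  5.400e-03 -9.999e-01]]
```

>>> {"fn": "step_arm", "kwargs": {
  "offset": [
    [0.0048, 0.0298, 0],
    [0.0048, 0.0298, 0],
    [0.0048, 0.0298, 0],
    [0.0048, 0.0298, 0],
    [0.0048, 0.0298, 0],
    [0.0048, 0.0298, 0],
    [0.0048, 0.0298, 0],
    [0.0048, 0.0298, 0],
    [0.0048, 0.0298, 0],
    [0, 0, 0],
    [0, 0, 0]
  ],
  "spin": [0, 0, 0, 0, 0, 0, 0, 0, 0, 0, 0]
}}

```text
time_s: 28.7
tcp_pos: [0.6623, -0.0872, 0.2296]
eef_rot: [-0.004, 0.47, 0.883, 0.004]
ft_force: [-0.3, -0.7, -1.3]
gripper_width: 0.357
grasp_force: 0.0
```

```bash
python3 - <<'E'
from h import *
im,m=shot("wrist"); cs=centres(im,m,.02)
for c in cs: print(c)
a=np.radians(213.7); d=np.array([np.cos(a),np.sin(a)])
c=min(cs,key=lambda c:np.hypot(*(c[0]-[.6626,-.0873])))[0]; print(c,goto([*(c+.0340*d),.008],d))
im,m=shot("top"); 
H=hsv(im); k=((H[...,0]>15)&(H[...,0]<32)&(H[...,1]>110)).astype(np.uint8)
for b in blobs(k[:300,260:430],60): print("top",cv2.minEnclosingCircle(b),cv2.contourArea(b))
E
```

```text
(array([ 0.663 , -0.0895]), 38.8, (243, 157, 66, 66))
(array([ 0.7666, -0.052 ]), 47.9, (329, 174, 64, 68))
[ 0.663  -0.0895] {'off': array([-0.0039, -0.035 ,  0.2219]), 'spin': np.float64(0.0038), 't': 28.75, 'q6': np.float64(-0.78), 'tcp': array([ 0.6621, -0.0878,  0.2301])}
top ((53.5, 28.5), 30.041736602783203) 698.5
top ((140.5443878173828, 259.27569580078125), 14.927763938903809) 628.0
top ((82.5, 9.5), 15.700418472290039) 259.0
top ((109.0, 254.3333282470703), 14.24010944366455) 138.5
top ((8.5, 23.5), 17.564268112182617) 76.0
```

>>> {"fn": "step_arm", "kwargs": {
  "offset": [
    [-0.0039, -0.035, 0],
    [0, 0, 0.03],
    [0, 0, 0.03],
    [0, 0, 0.03],
    [0, 0, 0.03],
    [0, 0, 0.03],
    [0, 0, 0.03],
    [0, 0, 0.02],
    [0, 0, 0.012],
    [0, 0, 0.009],
    [0, 0, 0]
  ],
  "spin": [0.0038, 0, 0, 0, 0, 0, 0, 0, 0, 0, 0]
}}

```text
time_s: 29.9
tcp_pos: [0.6354, -0.1084, 0.0097]
eef_rot: [-0.003, 0.472, 0.882, 0.004]
ft_force: [-0.1, -0.1, 0.9]
gripper_width: 0.354
grasp_force: 0.0
```

>>> {"fn": "step_arm", "kwargs": {
  "offset": [
    [0, 0, 0],
    [0, 0, 0],
    [0, 0, 0],
    [0, 0, 0],
    [0, 0, 0],
    [0, 0, 0]
  ],
  "spin": [0, 0, 0, 0, 0, 0],
  "grip": 0.0095
}}

```text
time_s: 30.5
tcp_pos: [0.6361, -0.1082, 0.0107]
eef_rot: [-0.002, 0.472, 0.882, 0.005]
ft_force: [0.3, 0.3, 4.3]
gripper_width: 0.113
grasp_force: 3.3
```

>>> {"fn": "step_arm", "kwargs": {
  "offset": [
    [0, 0, 0],
    [0, 0, 0],
    [0, 0, 0]
  ],
  "spin": [0, 0, 0],
  "grip": 0.0086
}}

```text
time_s: 30.8
tcp_pos: [0.636, -0.1083, 0.0107]
eef_rot: [-0.002, 0.472, 0.882, 0.004]
ft_force: [-2.4, -0.6, 7.0]
gripper_width: 0.106
grasp_force: 13.2
```

>>> {"fn": "step_arm", "kwargs": {
  "offset": [
    [0, 0, -0.008],
    [0, 0, -0.015],
    [0, 0, -0.025],
    [0, 0, -0.025],
    [0, 0, -0.025],
    [0, 0, -0.025],
    [0, 0, 0],
    [0, 0, 0]
  ],
  "spin": [0, 0, 0, 0, 0, 0, 0, 0]
}}

```text
time_s: 31.6
tcp_pos: [0.6357, -0.1094, 0.1339]
eef_rot: [-0.002, 0.472, 0.882, 0.004]
ft_force: [0.5, 0.2, -1.5]
gripper_width: 0.103
grasp_force: 12.6
```

>>> {"fn": "step_arm", "kwargs": {
  "offset": [
    [0, 0, 0],
    [0, 0, 0],
    [0, 0, 0]
  ],
  "spin": [0, 0, 0],
  "grip": 0.0081
}}

```text
time_s: 31.9
tcp_pos: [0.6355, -0.1093, 0.1324]
eef_rot: [-0.003, 0.472, 0.882, 0.004]
ft_force: [0.1, -0.3, -0.9]
gripper_width: 0.097
grasp_force: 18.5
```

```bash
python3 - <<'E'
from h import *
print(goto([.5107,-.2395,.134]))
E
```

```text
{'off': array([-0.039 , -0.176 , -0.0028]), 't': 31.9, 'q6': np.float64(-0.82), 'tcp': array([ 0.6355, -0.1093,  0.1324])}
```

>>> {"fn": "step_arm", "kwargs": {
  "offset": [
    [-0.0065, -0.0293, 0],
    [-0.0065, -0.0293, 0],
    [-0.0065, -0.0293, 0],
    [-0.0065, -0.0293, 0],
    [-0.0065, -0.0293, 0],
    [-0.0065, -0.0293, 0],
    [0, 0, 0],
    [0, 0, 0]
  ],
  "spin": [0, 0, 0, 0, 0, 0, 0, 0]
}}

```text
time_s: 32.7
tcp_pos: [0.511, -0.2397, 0.1318]
eef_rot: [-0.002, 0.472, 0.881, 0.004]
ft_force: [0.5, -0.5, -1.1]
gripper_width: 0.101
grasp_force: 18.5
```

```bash
python3 - <<'E'
from h import *
print(goto([.5107,-.2395,.032]), telemetry.sense()["grasp_force"])
E
```

```text
{'off': array([-0.0006, -0.0007,  0.0998]), 't': 32.7, 'q6': np.float64(-1.1), 'tcp': array([ 0.511 , -0.2397,  0.1318])} 18.546942865796154
```

>>> {"fn": "step_arm", "kwargs": {
  "offset": [
    [-0.0006, -0.0007, 0.01],
    [0, 0, 0.02],
    [0, 0, 0.02],
    [0, 0, 0.02],
    [0, 0, 0.017],
    [0, 0, 0.007],
    [0, 0, 0.004],
    [0, 0, 0.002],
    [0, 0, 0.001],
    [0, 0, 0]
  ],
  "spin": [0, 0, 0, 0, 0, 0, 0, 0, 0, 0]
}}

```text
time_s: 33.7
tcp_pos: [0.5112, -0.2394, 0.0314]
eef_rot: [-0.002, 0.472, 0.882, 0.004]
ft_force: [0.0, 0.2, -1.6]
gripper_width: 0.1
grasp_force: 18.5
```

>>> {"fn": "step_arm", "kwargs": {
  "offset": [
    [0, 0, 0],
    [0, 0, 0],
    [0, 0, 0],
    [0, 0, 0]
  ],
  "spin": [0, 0, 0, 0],
  "grip": 0.02
}}

```text
time_s: 34.1
tcp_pos: [0.5109, -0.2393, 0.031]
eef_rot: [-0.002, 0.472, 0.882, 0.004]
ft_force: [-0.4, 0.2, 0.5]
gripper_width: 0.237
grasp_force: 0.0
```

>>> {"fn": "step_arm", "kwargs": {
  "offset": [
    [0, 0, -0.01],
    [0, 0, -0.03],
    [0, 0, -0.04],
    [0, 0, -0.04],
    [0, 0, -0.04],
    [0, 0, -0.04],
    [0, 0, 0],
    [0, 0, 0]
  ],
  "spin": [0, 0, 0, 0, 0, 0, 0, 0],
  "grip": 0.03
}}

```text
time_s: 34.9
tcp_pos: [0.5109, -0.2412, 0.2319]
eef_rot: [-0.001, 0.472, 0.882, 0.004]
ft_force: [-0.4, 0.1, -1.1]
gripper_width: 0.351
grasp_force: 0.0
```

```bash
python3 - <<'E'
from h import *
im,m=shot("wrist"); 
for c in centres(im,m,.04): print(c)
print(m["T"][:3,3], goto([.486,-.2553,.23]))
cv2.imwrite("pics/w6.png",im[:,:,::-1])
E
```

```text
(array([ 0.453 , -0.2022]), 39.5, (215, 91, 74, 78))
(array([ 0.4372, -0.2896]), 40.7, (161, 154, 73, 70))
(array([ 0.5402, -0.2195]), 39.9, (274, 153, 70, 70))
[ 0.47364796 -0.18463346  0.37457383] {'off': array([ 0.0018, -0.0283,  0.0005]), 't': 34.95, 'q6': np.float64(-1.1), 'tcp': array([ 0.5106, -0.2411,  0.2306])}
```

View pics/w6.png

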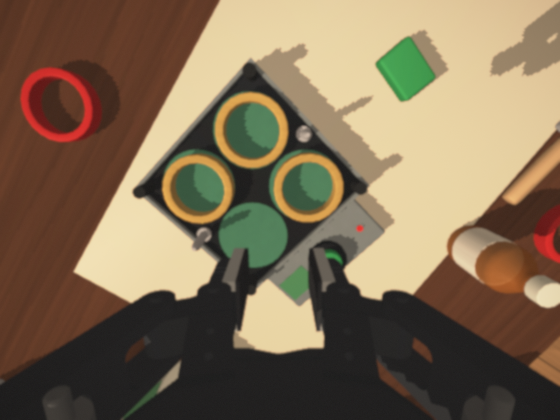

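All three bangles sit on pads, but possibly 2–3 mm off. I'll check with the camera directly above the station.

>>> {"fn": "step_arm", "kwargs": {
  "offset": [
    [-0.022, -0.01, 0],
    [-0.022, -0.01, 0],
    [-0.022, -0.009, 0],
    [0, 0, 0],
    [0, 0, 0]
  ],
  "spin": [0, 0, 0, 0, 0]
}}

```text
time_s: 35.45
tcp_pos: [0.5229, -0.3121, 0.2286]
eef_rot: [-0.004, 0.472, 0.882, 0.005]
ft_force: [0.0, -0.4, -0.0]
gripper_width: 0.354
grasp_force: 0.0
```

```bash
python3 - <<'E'
from h import *
im,m=shot("wrist"); print(m["T"][:3,3])
for c in centres(im,m,.04): print(c)
a=np.radians(-11.29);R=np.array([[np.cos(a),-np.sin(a)],[np.sin(a),np.cos(a)]])
P=LOC@R.T+[.4859,-.2553]; print(P)
big=cv2.resize(im,None,fx=3,fy=3,interpolation=cv2.INTER_CUBIC)[:,:,::-1].copy()
t=np.linspace(0,2*np.pi,80)
for i,p in enumerate(P):
    for r,z,col in ((.039,.04,(255,0,0)),(.030,.04,(255,0,255)),(.042,.02,(0,0,255))):
        if i==2 and z>.03: continue
        q=proj(m,np.c_[p[0]+r*np.cos(t),p[1]+r*np.sin(t),z+0*t]); cv2.polylines(big,[np.int32((q+.5)*3-.5)],True,col,1)
c=(proj(m,[.4859,-.2553,.03])[0]*3).astype(int); print(c)
x=max(c[0]-380,0);y=max(c[1]-300,0); cv2.imwrite("pics/w7.png",big[y:y+600,x:x+780])
E
```

```text
[ 0.48624333 -0.25580526  0.37156863]
(array([ 0.453, -0.202]), 39.6, (241, 20, 78, 86))
(array([ 0.437, -0.29 ]), 39.8, (183, 90, 76, 78))
(array([ 0.5399, -0.2194]), 39.5, (301, 89, 75, 78))
[[ 0.43413735 -0.28983445]
 [ 0.45136555 -0.20353735]
 [ 0.52043445 -0.30706265]
 [ 0.53766265 -0.22076555]]
[830 385]
```

View pics/w7.png

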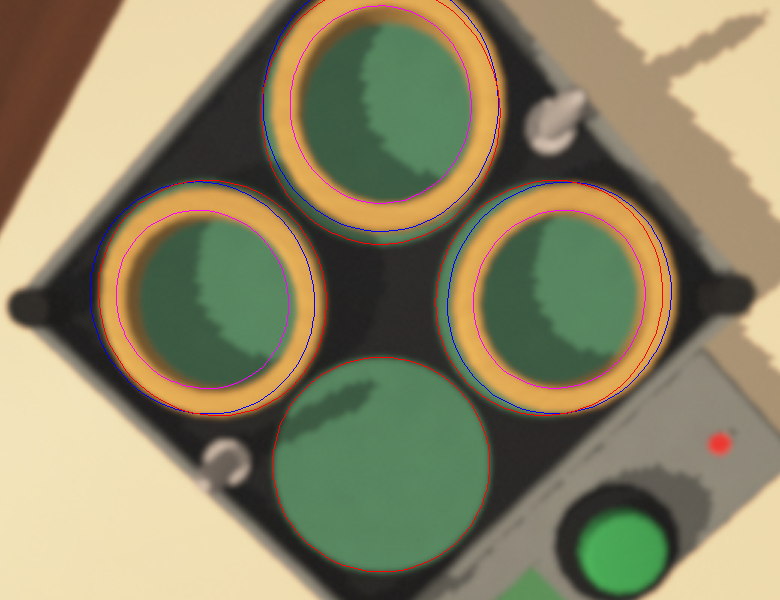

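The overlay confirms the station fit. The bangles are on the pads but 2–3 mm off centre, so I'll regrip each one and shift it.

```bash
python3 - <<'E'
from h import *
print(goto([.4655,-.271,.06])); print(tool()[1].round(4))
E
```

```text
{'off': array([ 0.0641, -0.0261,  0.1696]), 't': 35.5, 'q6': np.float64(-1.19), 'tcp': array([ 0.5231, -0.3117,  0.2291])}
[[-0.5549  0.8319 -0.0016]
 [ 0.8319  0.5548  0.0111]
 [ 0.0101  0.0048 -0.9999]]
```

>>> {"fn": "step_arm", "kwargs": {
  "offset": [
    [0.0214, -0.0087, 0],
    [0.0214, -0.0087, 0],
    [0.0213, -0.0087, 0],
    [0, 0, 0.03],
    [0, 0, 0.03],
    [0, 0, 0.03],
    [0, 0, 0.03],
    [0, 0, 0.03],
    [0, 0, 0.0196],
    [0, 0, 0]
  ],
  "spin": [0, 0, 0, 0, 0, 0, 0, 0, 0, 0],
  "grip": 0.024
}}

```text
time_s: 36.5
tcp_pos: [0.4648, -0.2701, 0.0585]
eef_rot: [-0.005, 0.471, 0.882, 0.005]
ft_force: [-0.6, 0.7, -0.3]
gripper_width: 0.28
grasp_force: 0.0
```

```bash
python3 - <<'E'
from h import *
print(goto([.4655,-.271,.0295]))
E
```

```text
{'off': array([-0.0015, -0.    ,  0.029 ]), 't': 36.5, 'q6': np.float64(-1.19), 'tcp': array([ 0.4648, -0.2701,  0.0585])}
```

>>> {"fn": "step_arm", "kwargs": {
  "offset": [
    [-0.0015, 0, 0.015],
    [0, 0, 0.01],
    [0, 0, 0.004],
    [0, 0, 0]
  ],
  "spin": [0, 0, 0, 0]
}}

```text
time_s: 36.9
tcp_pos: [0.4668, -0.2726, 0.0316]
eef_rot: [-0.003, 0.472, 0.882, 0.004]
ft_force: [0.1, 0.2, -0.2]
gripper_width: 0.28
grasp_force: 0.0
```

>>> {"fn": "step_arm", "kwargs": {
  "offset": [
    [0, 0, 0],
    [0, 0, 0],
    [0, 0, 0],
    [0, 0, 0],
    [0, 0, 0]
  ],
  "spin": [0, 0, 0, 0, 0],
  "grip": 0.0095
}}

```text
time_s: 37.4
tcp_pos: [0.4671, -0.2728, 0.0323]
eef_rot: [-0.002, 0.472, 0.882, 0.004]
ft_force: [-0.1, 0.4, 2.3]
gripper_width: 0.118
grasp_force: 15.9
```

>>> {"fn": "step_arm", "kwargs": {
  "offset": [
    [0, 0, 0],
    [0, 0, 0],
    [0, 0, 0],
    [0, 0, -0.001],
    [0.0009, -0.0012, -0.001],
    [0.0008, -0.0012, 0],
    [0, 0, 0.001],
    [0, 0, 0.001],
    [0, 0, 0]
  ],
  "spin": [0, 0, 0, 0, 0, 0, 0, 0, 0],
  "grip": 0.0088
}}

```text
time_s: 38.3
tcp_pos: [0.464, -0.2726, 0.0323]
eef_rot: [-0.002, 0.472, 0.882, 0.004]
ft_force: [-4.2, 1.8, 7.1]
gripper_width: 0.109
grasp_force: 24.1
```

>>> {"fn": "step_arm", "kwargs": {
  "offset": [
    [0, 0, 0],
    [0, 0, 0],
    [0, 0, 0],
    [0, 0, 0],
    [0, 0, -0.01],
    [0, 0, -0.02],
    [0, 0, -0.03],
    [0, 0, 0]
  ],
  "spin": [0, 0, 0, 0, 0, 0, 0, 0],
  "grip": 0.024
}}

```text
time_s: 39.1
tcp_pos: [0.4655, -0.2742, 0.0962]
eef_rot: [0.001, 0.472, 0.882, 0.004]
ft_force: [0.8, 0.1, -1.5]
gripper_width: 0.276
grasp_force: 0.0
```

```bash
python3 - <<'E'
from h import *
print(goto([.5114,-.2384,.0305]))
E
```

```text
{'off': array([0.0042, 0.0576, 0.0662]), 't': 39.1, 'q6': np.float64(-1.2), 'tcp': array([ 0.4655, -0.2742,  0.0962])}
```

>>> {"fn": "step_arm", "kwargs": {
  "offset": [
    [0.0021, 0.0288, 0],
    [0.0021, 0.0288, 0],
    [0, 0, 0.02],
    [0, 0, 0.02],
    [0, 0, 0],
    [0, 0, 0],
    [0, 0, 0]
  ],
  "spin": [0, 0, 0, 0, 0, 0, 0]
}}

```text
time_s: 39.8
tcp_pos: [0.51, -0.2377, 0.0535]
eef_rot: [-0.002, 0.472, 0.882, 0.004]
ft_force: [0.1, -0.1, 0.8]
gripper_width: 0.28
grasp_force: 0.0
```

```bash
python3 - <<'E'
from h import *
print(goto([.5114,-.2384,.0305]))
E
```

```text
{'off': array([-0.0015,  0.0007,  0.023 ]), 't': 39.8, 'q6': np.float64(-1.1), 'tcp': array([ 0.51  , -0.2377,  0.0535])}
```

>>> {"fn": "step_arm", "kwargs": {
  "offset": [
    [-0.0015, 0.0007, 0.012],
    [0, 0, 0.008],
    [0, 0, 0.003],
    [0, 0, 0],
    [0, 0, 0]
  ],
  "spin": [0, 0, 0, 0, 0]
}}

```text
time_s: 40.3
tcp_pos: [0.511, -0.238, 0.0293]
eef_rot: [-0.002, 0.472, 0.882, 0.004]
ft_force: [-0.2, -0.1, -0.0]
gripper_width: 0.283
grasp_force: 0.0
```

>>> {"fn": "step_arm", "kwargs": {
  "offset": [
    [0, 0, 0],
    [0, 0, 0],
    [0, 0, 0],
    [0, 0, 0],
    [0, 0, 0]
  ],
  "spin": [0, 0, 0, 0, 0],
  "grip": 0.0095
}}

```text
time_s: 40.8
tcp_pos: [0.5111, -0.2381, 0.0296]
eef_rot: [-0.002, 0.472, 0.882, 0.004]
ft_force: [0.5, -0.7, 2.3]
gripper_width: 0.116
grasp_force: 5.0
```

>>> {"fn": "step_arm", "kwargs": {
  "offset": [
    [0, 0, 0],
    [0, 0, 0],
    [0, 0, -0.001],
    [0, -0.0013, -0.001],
    [0, -0.0013, 0],
    [0, 0, 0.001],
    [0, 0, 0.001],
    [0, 0, 0]
  ],
  "spin": [0, 0, 0, 0, 0, 0, 0, 0],
  "grip": 0.0088
}}

```text
time_s: 41.6
tcp_pos: [0.5088, -0.2395, 0.0295]
eef_rot: [-0.002, 0.472, 0.882, 0.004]
ft_force: [-2.7, 0.4, 5.0]
gripper_width: 0.107
grasp_force: 12.5
```

>>> {"fn": "step_arm", "kwargs": {
  "offset": [
    [0, 0, 0],
    [0, 0, 0],
    [0, 0, 0],
    [0, 0, 0],
    [0, 0, -0.01],
    [0, 0, -0.02],
    [0, 0, -0.03],
    [0, 0, 0]
  ],
  "spin": [0, 0, 0, 0, 0, 0, 0, 0],
  "grip": 0.024
}}

```text
time_s: 42.4
tcp_pos: [0.5105, -0.2409, 0.0937]
eef_rot: [0.001, 0.472, 0.882, 0.004]
ft_force: [-0.2, 0.3, -0.6]
gripper_width: 0.282
grasp_force: 0.0
```

```bash
python3 - <<'E'
from h import *
a=np.radians(213.7); d=np.array([np.cos(a),np.sin(a)])
p=np.array([.453,-.202])+.0343*d; print(p,goto([*p,.031]))
E
```

```text
[ 0.42446397 -0.22103116] {'off': array([ 0.0641, -0.061 ,  0.0624]), 't': 42.4, 'q6': np.float64(-1.1), 'tcp': array([ 0.5105, -0.2409,  0.0937])}
```

>>> {"fn": "step_arm", "kwargs": {
  "offset": [
    [0.0214, -0.0203, 0],
    [0.0214, -0.0203, 0],
    [0.0213, -0.0204, 0],
    [0, 0, 0.015],
    [0, 0, 0.015],
    [0, 0, 0],
    [0, 0, 0]
  ],
  "spin": [0, 0, 0, 0, 0, 0, 0]
}}

```text
time_s: 43.1
tcp_pos: [0.4226, -0.2203, 0.0598]
eef_rot: [-0.002, 0.472, 0.882, 0.004]
ft_force: [-1.9, 0.4, 0.0]
gripper_width: 0.284
grasp_force: 0.0
```

```bash
python3 - <<'E'
from h import *
print(goto([.4245,-.221,.032]))
E
```

```text
{'off': array([-0.0019,  0.001 ,  0.0278]), 't': 43.1, 'q6': np.float64(-1.16), 'tcp': array([ 0.4226, -0.2203,  0.0598])}
```

>>> {"fn": "step_arm", "kwargs": {
  "offset": [
    [-0.0019, 0.001, 0.014],
    [0, 0, 0.009],
    [0, 0, 0.003],
    [0, 0, 0.001],
    [0, 0, 0]
  ],
  "spin": [0, 0, 0, 0, 0]
}}

```text
time_s: 43.6
tcp_pos: [0.4244, -0.221, 0.0324]
eef_rot: [-0.002, 0.472, 0.882, 0.004]
ft_force: [-0.1, 0.4, -0.6]
gripper_width: 0.278
grasp_force: 0.0
```

>>> {"fn": "step_arm", "kwargs": {
  "offset": [
    [0, 0, 0],
    [0, 0, 0],
    [0, 0, 0],
    [0, 0, 0],
    [0, 0, 0]
  ],
  "spin": [0, 0, 0, 0, 0],
  "grip": 0.0095
}}

```text
time_s: 44.1
tcp_pos: [0.4245, -0.2211, 0.0327]
eef_rot: [-0.002, 0.472, 0.882, 0.004]
ft_force: [-0.2, -0.7, 2.3]
gripper_width: 0.114
grasp_force: 7.5
```

>>> {"fn": "step_arm", "kwargs": {
  "offset": [
    [0, 0, 0],
    [0, 0, 0],
    [0, 0, -0.001],
    [0, -0.0011, -0.001],
    [-0.0004, -0.0011, 0],
    [0, 0, 0.001],
    [0, 0, 0.001],
    [0, 0, 0]
  ],
  "spin": [0, 0, 0, 0, 0, 0, 0, 0],
  "grip": 0.0088
}}

```text
time_s: 44.9
tcp_pos: [0.4227, -0.2226, 0.0326]
eef_rot: [-0.002, 0.472, 0.882, 0.004]
ft_force: [-3.5, 0.7, 4.2]
gripper_width: 0.105
grasp_force: 14.6
```

>>> {"fn": "step_arm", "kwargs": {
  "offset": [
    [0, 0, 0],
    [0, 0, 0],
    [0, 0, 0],
    [0, 0, 0],
    [0, 0, -0.01],
    [0, 0, -0.02],
    [0, 0, -0.03],
    [0, 0, -0.03],
    [0, 0, -0.03],
    [0, 0, -0.04],
    [0, 0, -0.04],
    [0, 0, 0]
  ],
  "spin": [0, 0, 0, 0, 0, 0, 0, 0, 0, 0, 0, 0],
  "grip": 0.024
}}

```text
time_s: 46.1
tcp_pos: [0.4241, -0.2253, 0.2383]
eef_rot: [0.002, 0.472, 0.882, 0.004]
ft_force: [0.2, -0.2, -1.1]
gripper_width: 0.281
grasp_force: 0.0
```

```bash
python3 - <<'E'
from h import *
print(goto([.523,-.312,.23]))
E
```

```text
{'off': array([-0.127 ,  0.0341,  0.0086]), 't': 46.1, 'q6': np.float64(-1.16), 'tcp': array([ 0.4241, -0.2253,  0.2383])}
```

>>> {"fn": "step_arm", "kwargs": {
  "offset": [
    [-0.0254, 0.0068, 0],
    [-0.0254, 0.0068, 0],
    [-0.0254, 0.0068, 0],
    [-0.0254, 0.0068, 0],
    [-0.0254, 0.0069, 0],
    [0, 0, 0],
    [0, 0, 0]
  ],
  "spin": [0, 0, 0, 0, 0, 0, 0]
}}

```text
time_s: 46.8
tcp_pos: [0.5213, -0.3111, 0.231]
eef_rot: [-0.003, 0.472, 0.882, 0.004]
ft_force: [-0.6, 0.8, -1.0]
gripper_width: 0.277
grasp_force: 0.0
```

```bash
python3 - <<'E'
from h import *
im,m=shot("wrist")
for c in centres(im,m,.04): print(c)
print(tool()[1].round(4),telemetry.sense()["q"])
E
```

```text
(array([ 0.4517, -0.2028]), 39.6, (240, 22, 78, 86))
(array([ 0.4361, -0.2906]), 39.8, (183, 92, 76, 77))
(array([ 0.5377, -0.2196]), 39.6, (299, 89, 75, 77))
[[-5.549e-01  8.319e-01 -5.000e-04]
 [ 8.319e-01  5.548e-01  1.020e-02]
 [ 8.700e-03  5.200e-03 -9.999e-01]] [-0.60146403  0.4307682   1.34338477  0.0082876   1.37361582 -1.19132067]
```

All bangles are now within about 2 mm of pad centre. Next is the cover.

>>> {"fn": "step_arm", "kwargs": {
  "offset": [
    [0.015, 0.008, 0],
    [0.0285, 0.0153, 0],
    [0.0285, 0.0153, 0],
    [0.0285, 0.0153, 0],
    [0.0285, 0.0153, 0],
    [0.0285, 0.0153, 0],
    [0.0285, 0.0153, 0],
    [0.0285, 0.0153, 0],
    [0.0285, 0.0153, 0],
    [0.0285, 0.0153, 0],
    [0.0285, 0.0153, 0],
    [0.0285, 0.0153, 0],
    [0.0285, 0.0153, 0],
    [0.0285, 0.0153, 0],
    [0.0285, 0.0153, 0],
    [0.0285, 0.0153, 0],
    [0.0285, 0.0153, 0],
    [0.0285, 0.0153, 0],
    [0, 0, 0]
  ],
  "spin": [0, 0, 0, 0, 0, 0, 0, 0, 0, 0, 0, 0, 0, 0, 0, 0, 0, 0, 0],
  "grip": 0.03
}}

```text
time_s: 48.75
tcp_pos: [0.4661, 0.2557, 0.2374]
eef_rot: [-0.002, 0.47, 0.882, 0.005]
ft_force: [0.9, 0.5, -0.2]
gripper_width: 0.351
grasp_force: 0.0
```

>>> {"fn": "step_arm", "kwargs": {
  "offset": [
    [0, 0, 0],
    [0, 0, 0],
    [0, 0, 0],
    [0, 0, 0],
    [0, 0, 0],
    [0, 0, 0],
    [0, 0, 0],
    [0, 0, 0],
    [0, 0, 0],
    [0, 0, 0],
    [0, 0, 0]
  ],
  "spin": [-0.14, -0.14, -0.14, -0.14, -0.14, -0.14, -0.14, -0.14, -0.14, -0.046, 0]
}}

```text
time_s: 49.85
tcp_pos: [0.4671, 0.2524, 0.2375]
eef_rot: [0.001, -0.161, 0.987, 0.005]
ft_force: [1.1, 0.5, 0.7]
gripper_width: 0.352
grasp_force: 0.0
```

```bash
cat >> h.py <<'E'
def cover(im,m,z,c0,yaw):
    """centre/yaw of the cover (top face at z) from the two hole images near the guess"""
    a=np.radians(yaw); out=[]
    g=cv2.cvtColor(im,cv2.COLOR_RGB2GRAY)
    for y in (-.084,.084):
        u,v=proj(m,[c0[0]-np.sin(a)*y,c0[1]+np.cos(a)*y,z])[0].astype(int)
        d=darkholes(im,(max(u-14,0),max(v-14,0),u+15,v+15)); out.append(d[d[:,2].argmax()])
    out=np.array(out); P=plane(m,out[:,:2],z)[:,:2]; d=P[1]-P[0]
    return P.mean(0).round(4),np.degrees(np.arctan2(-d[0],d[1])).round(2),np.linalg.norm(d).round(4),out.round(1)
E
python3 - <<'E'
from h import *
im,m=shot("wrist"); print(cover(im,m,.018,(.4675,.253),18.5))
H=hsv(im);h,s,v=[H[...,i] for i in range(3)]
b=((h>100)&(h<125)&(s>120)).astype(np.uint8)
c=proj(m,[.4675,.253,.048])[0].astype(int); k=np.zeros_like(b); k[c[1]-50:c[1]+50,c[0]-20:c[0]+20]=b[c[1]-50:c[1]+50,c[0]-20:c[0]+20]
P=plane(m,cv2.boxPoints(cv2.minAreaRect(blobs(k)[0])),.048); print(P.mean(0))
a=np.radians(108.5); print(goto([.4677,.2537,.0275],[np.cos(a),np.sin(a)]),tool()[1][:,2])
E
```

```text
(array([0.4679, 0.2547]), np.float64(18.51), np.float64(0.1691), array([[206.4, 184.1,  97.5],
       [347.5, 184.1,  96.5]]))
[0.46625026 0.25440666 0.048     ]
{'off': array([-1.0e-04, -1.1e-03,  2.1e-01]), 'spin': np.float64(-0.001), 't': 49.9, 'q6': np.float64(-1.47), 'tcp': array([0.4671, 0.2526, 0.2375])} [ 4.36534298e-04  9.98289665e-03 -9.99950074e-01]
```

>>> {"fn": "step_arm", "kwargs": {
  "offset": [
    [0, -0.0011, 0.03],
    [0, 0, 0.035],
    [0, 0, 0.035],
    [0, 0, 0.035],
    [0, 0, 0.035],
    [0, 0, 0.025],
    [0, 0, 0.013],
    [0, 0, 0]
  ],
  "spin": [0, 0, 0, 0, 0, 0, 0, 0]
}}

```text
time_s: 50.7
tcp_pos: [0.4672, 0.2536, 0.0281]
eef_rot: [-0.0, -0.16, 0.987, 0.005]
ft_force: [-0.0, -0.0, 0.3]
gripper_width: 0.351
grasp_force: 0.0
```

>>> {"fn": "step_arm", "kwargs": {
  "offset": [
    [0, 0, 0],
    [0, 0, 0],
    [0, 0, 0],
    [0, 0, 0],
    [0, 0, 0],
    [0, 0, 0]
  ],
  "spin": [0, 0, 0, 0, 0, 0],
  "grip": 0.008
}}

```text
time_s: 51.3
tcp_pos: [0.4685, 0.2543, 0.0305]
eef_rot: [0.002, -0.161, 0.987, 0.005]
ft_force: [-1.4, -1.1, 8.0]
gripper_width: 0.173
grasp_force: 61.0
```

>>> {"fn": "step_arm", "kwargs": {
  "offset": [
    [0, 0, -0.005],
    [0, 0, -0.01],
    [0, 0, -0.02],
    [0, 0, -0.025],
    [0, 0, -0.025],
    [0, 0, -0.025],
    [0, 0, 0],
    [0, 0, 0]
  ],
  "spin": [0, 0, 0, 0, 0, 0, 0, 0]
}}

```text
time_s: 52.1
tcp_pos: [0.4677, 0.2529, 0.139]
eef_rot: [0.001, -0.161, 0.987, 0.005]
ft_force: [-0.9, -0.1, -4.9]
gripper_width: 0.172
grasp_force: 59.6
```

```bash
python3 - <<'E'
from h import *
s=telemetry.sense(); print(s["grasp_force"],s["ft_force"],s["torque"])
im,m=shot("wrist"); zt=s["tcp_pos"][2]-.0275+.018; print(zt,cover(im,m,zt,s["tcp_pos"][:2],18.5))
cv2.imwrite("pics/w8.png",im[:,:,::-1])
print(goto([.4859,-.2553,.14]))
E
```

```text
59.562917947769165 [-0.85280874 -0.11587441 -4.87859899] [-0.01899247 -0.00524124  0.01441593]
0.1295171578894321 (array([0.4664, 0.2524]), np.float64(18.56), np.float64(0.1671), array([[119.1, 253.2, 586. ],
       [431.3, 252. , 593.5]]))
{'off': array([ 0.1438, -0.4876, -0.0066]), 't': 52.15, 'q6': np.float64(-1.48), 'tcp': array([0.4674, 0.2527, 0.1382])}
```

View pics/w8.png

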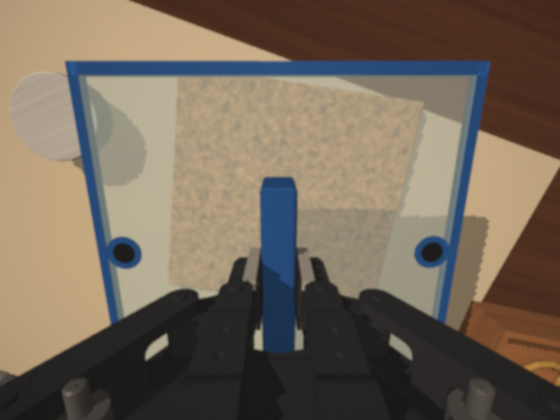

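```bash
cat >> h.py <<'E'
def held():
    """cover centre offset from TCP (world), yaw, from the hole images"""
    s,M=tool(); im,m=shot("wrist"); zt=s["tcp_pos"][2]-.0125; g=cv2.cvtColor(im,cv2.COLOR_RGB2GRAY); q=[]
    for u,v in ((124,253),(431,252)):
        k=np.zeros_like(g); k[v-14:v+15,u-14:u+15]=g[v-14:v+15,u-14:u+15]<60; n,l,st,c=cv2.connectedComponentsWithStats(k)
        i=min(range(1,n),key=lambda i:np.hypot(*(c[i]-[u,v]))-st[i,4]*.01); q.append(c[i])
    P=plane(m,q,zt)[:,:2]; d=P[1]-P[0]; C=P.mean(0)
    return np.round(q,1),C.round(4),np.degrees(np.arctan2(-d[0],d[1])).round(2),np.linalg.norm(d).round(4),(M.T@np.array([*(C-s["tcp_pos"][:2]),0]))[:2].round(4),im,m
E
python3 - <<'E'
from h import *
for x in held()[:5]: print(x)
print(tool()[0]["tcp_pos"])
E
```

```text
[[123.3 252.7]
 [431.6 251.8]]
[0.4667 0.2538]
18.51
0.1682
[0.0003 0.0012]
[0.46727709 0.2527124  0.13786181]
```

>>> {"fn": "step_arm", "kwargs": {
  "offset": [
    [0.0045, -0.0145, 0],
    [0.0082, -0.0278, 0],
    [0.0082, -0.0278, 0],
    [0.0082, -0.0278, 0],
    [0.0082, -0.0278, 0],
    [0.0082, -0.0278, 0],
    [0.0082, -0.0278, 0],
    [0.0082, -0.0278, 0],
    [0.0082, -0.0278, 0],
    [0.0082, -0.0278, 0],
    [0.0082, -0.0278, 0],
    [0.0082, -0.0278, 0],
    [0.0082, -0.0278, 0],
    [0.0082, -0.0278, 0],
    [0.0082, -0.0278, 0],
    [0.0082, -0.0278, 0],
    [0.0082, -0.0278, 0],
    [0.0082, -0.0278, 0],
    [0, 0, 0]
  ],
  "spin": [0, 0, 0, 0, 0, 0, 0, 0, 0, 0, 0, 0, 0, 0, 0, 0, 0, 0, 0]
}}

```text
time_s: 54.1
tcp_pos: [0.4851, -0.2577, 0.133]
eef_rot: [0.0, -0.16, 0.987, 0.005]
ft_force: [0.7, -0.2, -4.4]
gripper_width: 0.168
grasp_force: 59.6
```

>>> {"fn": "step_arm", "kwargs": {
  "offset": [
    [0, 0, 0],
    [0, 0, 0],
    [0, 0, 0],
    [0, 0, 0],
    [0, 0, 0],
    [0, 0, 0],
    [0, 0, 0],
    [0, 0, 0]
  ],
  "spin": [0.1, 0.1, 0.1, 0.1, 0.1, 0.02, 0, 0]
}}

```text
time_s: 54.9
tcp_pos: [0.486, -0.2545, 0.1338]
eef_rot: [-0.001, 0.097, 0.995, 0.005]
ft_force: [-0.6, -0.4, -3.6]
gripper_width: 0.166
grasp_force: 59.7
```

```bash
python3 - <<'E'
from h import *
r=held()
for x in r[:5]: print(x)
print(goto([.4859,-.2553,.14]),telemetry.sense()["grasp_force"])
cv2.imwrite("pics/w9.png",r[5][:,:,::-1])
E
```

```text
[[123.5 252.6]
 [431.6 251.9]]
[ 0.4854 -0.2526]
-11.22
0.1681
[0.001  0.0017]
{'off': array([ 0.    , -0.0007, -0.0061]), 't': 54.95, 'q6': np.float64(-1.93), 'tcp': array([ 0.4861, -0.2545,  0.1339])} 59.65452432632446
```

View pics/w9.png

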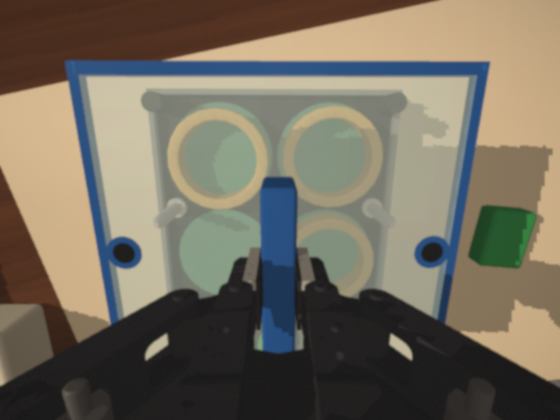

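>>> {"fn": "step_arm", "kwargs": {
  "offset": [
    [-0.0005, -0.0015, 0.008],
    [-0.0005, -0.0014, 0.01],
    [0, 0, 0.01],
    [0, 0, 0.009],
    [0, 0, 0],
    [0, 0, 0]
  ],
  "spin": [0, 0, 0, 0, 0, 0]
}}

```text
time_s: 55.55
tcp_pos: [0.4866, -0.2572, 0.0969]
eef_rot: [-0.001, 0.098, 0.995, 0.005]
ft_force: [0.4, 0.4, -2.9]
gripper_width: 0.167
grasp_force: 59.6
```

```bash
python3 - <<'E'
from h import *
r=held()
for x in r[:5]: print(x)
print(tool()[0]["tcp_pos"], tool()[0]["ft_force"])
m=r[6]; a=np.radians(-11.29)
# check pins: predicted tip pixels vs image crop
for y in (-.084,.084): print(proj(m,[.4859-np.sin(a)*y,-.2553+np.cos(a)*y,.07]))
cv2.imwrite("pics/w10.png",cv2.resize(r[5][200:300,80:480],None,fx=2,fy=2,interpolation=cv2.INTER_CUBIC)[:,:,::-1])
E
```

```text
[[123.5 252.6]
 [431.6 251.8]]
[ 0.486  -0.2554]
-11.33
0.1682
[0.001  0.0017]
[ 0.48678915 -0.25734458  0.09730983] [ 0.22817713  1.3032242  -3.70424229]
[[135.3939738  242.75211769]]
[[419.6196749  242.00455184]]
```

View pics/w10.png

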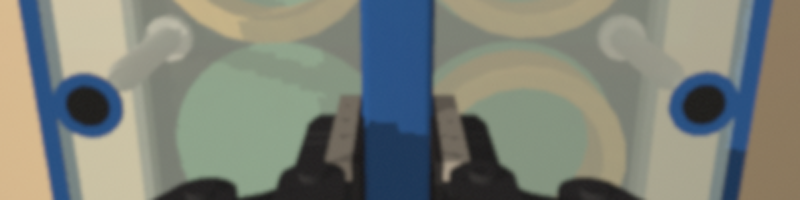

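>>> {"fn": "step_arm", "kwargs": {
  "offset": [
    [0, 0, 0.004],
    [0, -0.0001, 0.004],
    [0, 0, 0.004],
    [0, 0, 0.003],
    [0, -0.0001, 0.003],
    [0, 0, 0]
  ],
  "spin": [0, 0, 0, 0, 0, 0]
}}

```text
time_s: 56.2
tcp_pos: [0.4864, -0.2572, 0.0786]
eef_rot: [-0.001, 0.098, 0.995, 0.005]
ft_force: [0.3, 0.2, -3.3]
gripper_width: 0.173
grasp_force: 59.7
```

```bash
python3 - <<'E'
from h import *
r=held()
for x in r[:5]: print(x)
s=tool()[0]; print(s["tcp_pos"], s["ft_force"], s["torque"])
E
```

```text
[[124.4 252.2]
 [431.2 251. ]]
[ 0.4854 -0.2551]
-11.24
0.1673
[0.0014 0.0018]
[ 0.48650593 -0.25726004  0.07888921] [-0.31182921 -0.09869132 -4.42416657] [-0.05317942 -0.02732681  0.03955519]
```

>>> {"fn": "step_arm", "kwargs": {
  "offset": [
    [0, 0, 0.003],
    [0, -0.0001, 0.003],
    [0, 0, 0.003],
    [0, 0, 0.001],
    [0, 0, 0.001],
    [0, 0, 0]
  ],
  "spin": [0, 0, 0, 0, 0, 0]
}}

```text
time_s: 56.85
tcp_pos: [0.4866, -0.2573, 0.068]
eef_rot: [-0.001, 0.098, 0.995, 0.005]
ft_force: [-0.6, -0.4, -4.0]
gripper_width: 0.167
grasp_force: 59.7
```

>>> {"fn": "step_arm", "kwargs": {
  "offset": [
    [0, 0, 0.001],
    [0, 0, 0.001],
    [0, 0, 0]
  ],
  "spin": [0, 0, 0]
}}

```text
time_s: 57.15
tcp_pos: [0.4867, -0.2573, 0.0665]
eef_rot: [-0.0, 0.098, 0.995, 0.005]
ft_force: [-2.2, 2.2, 2.6]
gripper_width: 0.17
grasp_force: 60.4
```

>>> {"fn": "step_arm", "kwargs": {
  "offset": [
    [0, 0, 0.001],
    [0, 0, 0.0005],
    [0, 0, 0]
  ],
  "spin": [0, 0, 0]
}}

```text
time_s: 57.45
tcp_pos: [0.4868, -0.2574, 0.0665]
eef_rot: [-0.0, 0.098, 0.995, 0.005]
ft_force: [-10.8, 6.2, 21.5]
gripper_width: 0.169
grasp_force: 63.1
```

>>> {"fn": "step_arm", "kwargs": {
  "offset": [
    [0, 0, 0],
    [0, 0, 0],
    [0, 0, 0],
    [0, 0, 0],
    [0, 0, 0]
  ],
  "spin": [0, 0, 0, 0, 0],
  "grip": 0.04
}}

```text
time_s: 57.95
tcp_pos: [0.4866, -0.2572, 0.0645]
eef_rot: [-0.001, 0.098, 0.995, 0.005]
ft_force: [-1.3, -0.6, 0.0]
gripper_width: 0.468
grasp_force: 0.0
```

>>> {"fn": "step_arm", "kwargs": {
  "offset": [
    [0, 0, -0.01],
    [0, 0, -0.02],
    [0, 0, -0.03],
    [0, 0, -0.03],
    [0, 0, -0.03],
    [0, 0, -0.03],
    [0, 0, 0],
    [0, 0, 0]
  ],
  "spin": [0, 0, 0, 0, 0, 0, 0, 0]
}}

```text
time_s: 58.75
tcp_pos: [0.4866, -0.2587, 0.2154]
eef_rot: [0.0, 0.098, 0.995, 0.005]
ft_force: [-0.2, 0.4, -0.7]
gripper_width: 0.47
grasp_force: 0.0
```

```bash
python3 - <<'E'
from h import *
np.set_printoptions(precision=4,suppress=True)
im,m=shot("wrist"); a=np.radians(-11.29); R=np.array([[np.cos(a),-np.sin(a)],[np.sin(a),np.cos(a)]])
# expected corners of a seated cover's top face, drawn for a check
L=np.array([[-95,-98],[-95,98],[95,98],[95,-98]])/1000
Q=proj(m,np.c_[L@R.T+[.4859,-.2553],np.full(4,.054)])
big=cv2.resize(im,None,fx=2,fy=2,interpolation=cv2.INTER_CUBIC)[:,:,::-1].copy()
cv2.polylines(big,[np.int32((Q+.5)*2)],True,(0,0,255),1)
H=hsv(im); b=((H[...,0]>100)&(H[...,0]<125)&(H[...,1]>120)).astype(np.uint8)
c=max(blobs(b,300),key=lambda c:cv2.contourArea(cv2.convexHull(c))); hull=cv2.convexHull(c)[:,0]
ap=cv2.approxPolyDP(cv2.convexHull(c),8,True)[:,0]; print(ap.tolist(),Q.round(1).tolist())
y0=max(0,int(Q[:,1].min()*2)-60);x0=max(0,int(Q[:,0].min()*2)-60); cv2.imwrite("pics/w11.png",big[y0:y0+600,x0:x0+800])
print(goto([.4859+.13*np.cos(a),-.2553+.13*np.sin(a),.23]))
E
```

```text
[[381, 96], [365, 276], [190, 277], [175, 95]] [[173.0, 93.3], [383.5, 93.8], [367.4, 277.8], [188.8, 278.4]]
{'off': array([-0.1289,  0.0032, -0.0159]), 't': 58.8, 'q6': np.float64(-1.94), 'tcp': array([ 0.4863, -0.2586,  0.2144])}
```

View pics/w11.png

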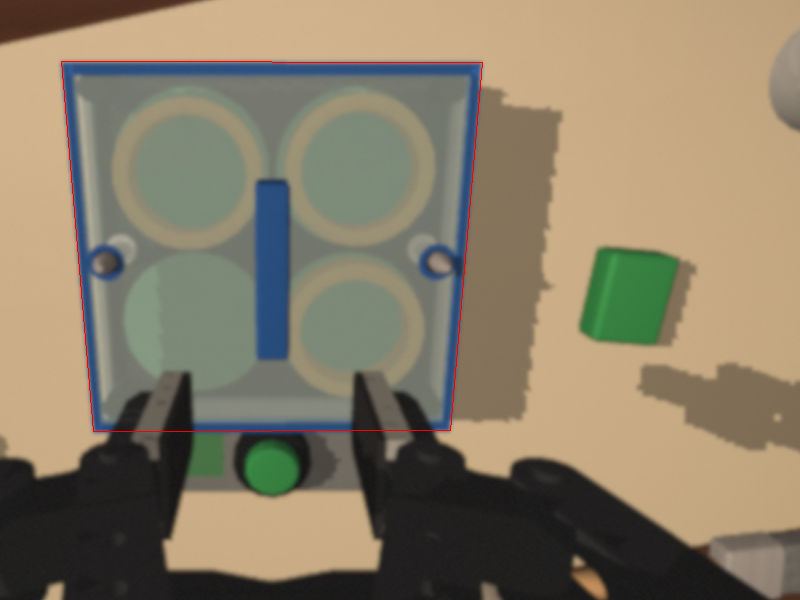

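The cover is seated: its outline matches the predicted home pose and both pins stand through the holes. Next is the button.

>>> {"fn": "step_arm", "kwargs": {
  "offset": [
    [-0.026, 0.0003, 0],
    [-0.026, 0.0003, 0],
    [-0.026, 0.0003, 0],
    [-0.026, 0.0003, 0],
    [-0.025, 0, 0],
    [0, 0, 0.025],
    [0, 0, 0.03],
    [0, 0, 0.03],
    [0, 0, 0.03],
    [0, 0, 0.025],
    [0, 0, 0.01],
    [0, 0, 0],
    [0, 0, 0]
  ],
  "spin": [0, 0, 0, 0, 0, 0, 0, 0, 0, 0, 0, 0, 0],
  "grip": 0.0
}}

```text
time_s: 60.1
tcp_pos: [0.6137, -0.2815, 0.0653]
eef_rot: [0.0, 0.098, 0.995, 0.005]
ft_force: [0.5, -0.2, 0.5]
gripper_width: -0.001
grasp_force: 0.0
```

```bash
python3 - <<'E'
from h import *
print(goto([.6134,-.2808,.03]),telemetry.sense()["gripper_width"],telemetry.sense()["ft_force"])
E
```

```text
{'off': array([0.0004, 0.0003, 0.0353]), 't': 60.1, 'q6': np.float64(-1.87), 'tcp': array([ 0.6137, -0.2815,  0.0653])} -0.0008539569210763121 [ 0.48337173 -0.2087674   0.50522016]
```

>>> {"fn": "step_arm", "kwargs": {
  "offset": [
    [0, 0, 0.01],
    [0, 0, 0.01],
    [0, 0, 0.005],
    [0, 0, 0.003],
    [0, 0, 0]
  ],
  "spin": [0, 0, 0, 0, 0]
}}

```text
time_s: 60.6
tcp_pos: [0.6132, -0.2809, 0.0362]
eef_rot: [-0.001, 0.098, 0.995, 0.005]
ft_force: [-2.5, 1.5, 3.0]
gripper_width: 0.0
grasp_force: 1.8
```

>>> {"fn": "step_arm", "kwargs": {
  "offset": [
    [0, 0, 0.002],
    [0, 0, 0.001],
    [0, 0, 0]
  ],
  "spin": [0, 0, 0]
}}

```text
time_s: 60.9
tcp_pos: [0.6135, -0.2811, 0.0341]
eef_rot: [-0.0, 0.098, 0.995, 0.005]
ft_force: [-3.9, 1.5, 6.1]
gripper_width: 0.002
grasp_force: 3.5
```

>>> {"fn": "step_arm", "kwargs": {
  "offset": [
    [0, 0, 0.001],
    [0, 0, 0.001],
    [0, 0, 0]
  ],
  "spin": [0, 0, 0]
}}

```text
time_s: 61.2
tcp_pos: [0.6136, -0.2811, 0.0338]
eef_rot: [0.0, 0.098, 0.995, 0.005]
ft_force: [-12.3, 5.4, 22.4]
gripper_width: 0.001
grasp_force: 11.0
```

>>> {"fn": "step_arm", "kwargs": {
  "offset": [
    [0, 0, 0.001],
    [0, 0, 0.0005],
    [0, 0, 0],
    [0, 0, 0]
  ],
  "spin": [0, 0, 0, 0]
}}

```text
time_s: 61.6
tcp_pos: [0.6137, -0.2812, 0.0336]
eef_rot: [0.0, 0.098, 0.995, 0.005]
ft_force: [-16.6, 7.3, 34.3]
gripper_width: -0.001
grasp_force: 16.7
```

>>> {"fn": "step_arm", "kwargs": {
  "offset": [
    [0, 0, -0.003],
    [0, 0, -0.007],
    [0, 0, -0.02],
    [0, 0, -0.03],
    [0, 0, -0.03],
    [0, 0, -0.03],
    [0, 0, -0.03],
    [0, 0, -0.02],
    [0, 0, 0],
    [0, 0, 0]
  ],
  "spin": [0, 0, 0, 0, 0, 0, 0, 0, 0, 0]
}}

```text
time_s: 62.6
tcp_pos: [0.6132, -0.2825, 0.1992]
eef_rot: [-0.001, 0.098, 0.995, 0.005]
ft_force: [0.1, 0.7, -0.2]
gripper_width: 0.0
grasp_force: 0.0
```

```bash
python3 - <<'E'
from h import *
im,m=shot("wrist"); t,_=shot("top"); print(telemetry.sense()["ft_force"])
cv2.imwrite("pics/end.png",np.hstack([im[:, 60:500],cv2.resize(t[140:320,150:480],None,fx=1,fy=1).repeat(1,0) if 0 else cv2.copyMakeBorder(t[140:330,120:470],0,230,0,0,cv2.BORDER_CONSTANT)])[:,:,::-1])
E
```

```text
[ 0.28342428  0.27355912 -0.47052467]
```

View pics/end.png

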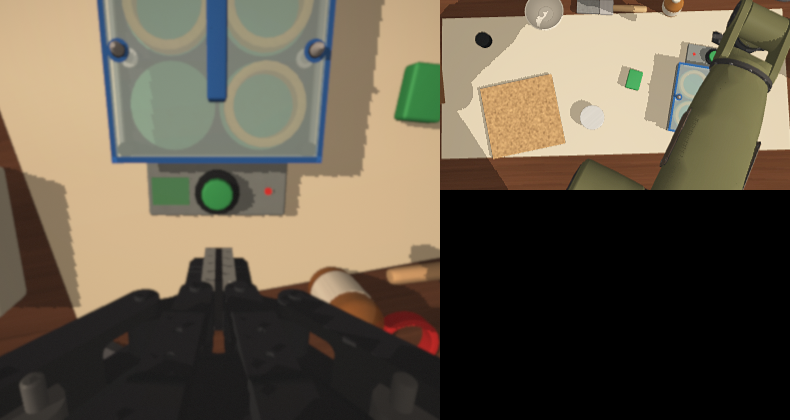

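The cover is home with the pins through at (118,48) and (318,48). The button is up again at (217,194), the mat holds no stray bangles, and the bystanders are in place. Handing in.

```bash
python3 -c "
from cell import ticket
print(ticket.hand_in())"
```

```text
the job is handed in; nothing more can be done
None
```

I laid all three gold bangles on pads, each within about 2 mm of centre at the last measurement. I then seated the cover over both pins, pressed the start button to its stop and released it, and handed the job in at about 63 s; it returned no verdict.

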